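# Roll the slot cover strip home

### The arm

A 6-joint arm with a two-finger parallel gripper is mounted at the origin on the work surface; the furniture and walls round the work are solid. World frame = base frame: x ahead of the robot, y to its left, z up, the work surface at z = 0. Lengths are in m, angles in rad, forces in N, time in s.
With the tool pointing down it reaches from about 0.3 to 0.75 m from the base axis. Payload 8.5 kg.
Tool frame: the origin (TCP) lies midway between the tips of the shut fingers; the grasp point (between the pads) lies 19 mm behind it; y points along the fingers, z is the direction in which the jaws open and shut, and the axes are right-handed (so a half turn about y gives the same grasp; the last joint's range is limited). The gripper opens to 88 mm and grips with 3 to 60 N. Pads are 18 mm wide; open, the fingers measure 123 mm over their backs; the gripper's body (75 mm by 187 mm) begins 45 mm behind the grasp point.
Start: joints at [-1.351, 0.381, 1.297, -0, 1.464, -0.215], TCP at [0.232, -0.499, 0.239] pointing down, gripper open.
Joint ranges: [-3.11, 3.11], [-0.89, 2.33], [0.22, 2.48], [-1.42, 4.56], [0.17, 2.85], [-2.88, 2.88]. Speed limits (rad/s): [2.39, 2.39, 3.14, 3.14, 3.14, 3.14].

### API

Orientations are given as a unit quaternion [w, x, y, z].
In Python, from plant import read_state, snapshot, finish_job, boxes_of, cut_out, landmark_of gives the robot as it stands. The module is installed in compiled form; this text tells all that it offers.
- The arm moves only by the tool drive_tool, never from a script. Its arguments are lists of equal length, an entry for each row: "travel": the shift along the tool's x, y, z in cm, a list of three; "rotation": the turn, a rotation vector about the tool's x, y, z in rad, a list of three; "jaw": the closure in counts, from 0 (fully open) to 255 (shut). In form: {"travel": [[tx, ty, tz], ...], "rotation": [[rx, ry, rz], ...], "jaw": [jaw, ...]}. A call has 1 to 10 rows; each row is the pose to reach, as a shift and turn from the pose measured when the call began, along the tool's axes at that moment; what a row does not reach only later rows make up. A row lasts 1/10 s, in which the tool goes at most 50 mm and 8.59 degrees, less where a joint would pass 70% of its speed; a pose out of reach is approached as far as the arm can. A call with a gripper value outside its range is refused whole. The fingers move at their own pace and stop on an object; "squeeze" is the grip in N (left out, the last holds). Time passes only in rows, so rows that repeat a pose let the fingers close. It gives the time, the measured TCP pose, the force and the opening at its end, in the units of the state.
- read_state(): the state, without advancing time (a new reading comes with each control period).
- snapshot(name): name is "scene" or "top"; returns a dict with "pixels" (480x640x3 uint8, red, green, blue), "fx", "fy", "cx", "cy" (pixels), "R" (3x3) and "t" (3): a world point X has camera coordinates R X + t. Camera axes: x right, y down, z forward; pixel columns grow to the right and rows downward; lengths in m; the calibration is good to about 2 mm. A picture is of the moment at which its call begins. There is no depth.
- finish_job(): hands the job in, once; it reports no verdict.
Trained networks look in a picture, given as the dict that the camera call returned (one of the last four; its "shot" number tells which), for a name from the list of things; names that differ only in an ending like _2 or _b are one class to them, and where a whole thing is asked for, a point or a joint stands for the part that bears it (a point fixed in the world has none). Each returns a list of dicts, best first, with "score" (0 to 1); they miss things now and then, are a little off and sometimes report something else, mostly with a low value. They report only what shows in the picture. A call takes as long as a camera call. They do not tell look-alikes from the thing itself.
- boxes_of(picture, query): "pixel" ([row, column] in pixels, amid what is visible of it).
- cut_out(picture, query): "mask" (480x640 bool, what is visible of it) and "pixel" ([row, column] in pixels, amid what is visible of it).
- landmark_of(picture, query): "pixel" ([row, column] in pixels: a listed point, or the origin of a listed thing).
The state is a dict: "time_s": time; "joints": joint angles; "qd": joint speeds; "joint_efforts": joint torques, N m; "eef_pos": TCP position; "tool_rot": TCP orientation; "contact_force": force on the tool from outside, world axes, zero at the start; "torque": the same for the moment, N m; "finger_gap": finger opening in m.
Only numpy, scipy, OpenCV 4.12 (cv2) and the standard library are available. Lean on these libraries where they do the work, as an engineer would, in place of code of your own. Each camera call takes 0.05 s, during which the arm holds its last target.

### The job

Take the hand roller out of its stand and roll it along the grey cover strip with firm, even pressure, using the roller and not the gripper, until every section of the strip is pressed fully home in its rail; press firmly but stay under 40 N so the rail is not strained. Then set the roller upright back in its stand as it was, and leave the other things on the bench where they lie.

Things in the scene. Friction and masses are not known exactly. Their poses are not given: they have to be found in the camera images.
- bed: Fixed dark steel base plate 70 (x) x 250 (y) x 8 mm under the strip; origin at the centre of its underside, on the worktop; y runs along the strip. Two levelling screws on it carry an aluminium slot rail, 50 wide, 206 long, that holds the cover strip: nine grey plastic sections in a row, centred on the bed, strip 201.5 long and 30 wide. Forces on rail and strip count as on the bed.
- bed_end (a point): Point on the bed plate's top face (8 mm up) at its +y end, 125 mm from the bed's centre. The screws' setting above the plate differs each time and is not measured: at mid-length the tops of proud sections stand 52 to 68 mm above the worktop, and the rail slopes along y by up to 0.05 rad either way. It does not give under load. Home sections still stand 2 mm above the rail's lips.
- stand: The roller's stand, fixed: dark steel foot 96x96x6 mm with a square wooden well on it, 64x64 outside, 48x48 inside, rim 53 mm above the worktop; origin at the centre of its underside, z up. The roller hangs in the well with its square crown resting on the rim.
- roller_grip (a point): Centre of the hand roller's upright square wooden handle (30x30 mm, 66 tall: 33 above and below this point). z up the handle, x along the wheel's axle, y its rolling direction. Crown 58x58x10 right below the handle (underside 43 mm below this point), then a fork and the wheel. In the stand this point is 96 mm above the worktop, x and y within 0.03 rad of the stand's. Whole tool 0.4 kg.
- roller_wheel (a joint): Angle of the roller's rubber wheel (40 mm diameter, 28 wide; axle 67 mm and lowest point 87 mm below roller_grip; fork 36 wide in x) about its axle, rad, 0 at the start; turns freely, 126 mm rolled per turn, either sign. The axle is stiffly sprung in the fork: pressed, it gives up to 3 mm at 8 N per mm, then is solid.
- section0 (a joint): How far section 0 of the strip (at y = -90.0 mm from the bed's centre, along the bed's y) has been pressed in, m: 0 proud, 0.004 fully home on its stop. It has a tight clip fit: moves only above about 12 N, stays where it is left.
- section1 (a joint): The same for section 1, at y = -67.5 mm.
- section2 (a joint): The same for section 2, at y = -45.0 mm.
- section3 (a joint): The same for section 3, at y = -22.5 mm.
- section4 (a joint): The same for section 4, at y = +0.0 mm.
- section5 (a joint): The same for section 5, at y = +22.5 mm.
- section6 (a joint): The same for section 6, at y = +45.0 mm.
- section7 (a joint): The same for section 7, at y = +67.5 mm.
- section8 (a joint): The same for section 8, at y = +90.0 mm.
- nut_small: Bystander: small rusty hex nut, 35x30x16 mm; origin at the centre of its underside.
- nut_large: Bystander: larger hex nut, 42x36x18 mm; origin at the centre of its underside.
- magnet: Bystander: arrow-shaped flat welding magnet, 82x104x16 mm; origin at the centre of its underside.
- chisel: Bystander: cold chisel lying flat, 22x165x17 mm; origin at the centre of its underside.
- tube: Bystander: short square steel tube offcut lying flat, 25x90x25 mm; origin at the centre of its underside.
There are look-alikes about, which are no part of the job. Leave any green or yellow look-alike of the part that bears roller_grip alone.

How it is judged:
By the outcome, as a careful person would: the job done as asked, in the order asked, and still so for the second after the job is handed in, with the robot touching nothing.
It also fails if it takes over 72 s, if anything falls off the work surface, if the arm or the gripper's body presses on something with over 40 N, if the wrist force passes 120 N, or if a joint passes its speed limit or range.

## Working session

There is one attempt and no reset: what is moved stays moved. The work goes in short steps, Python scripts to look and compute and a tool call to move; the robot and the scene stay as the last step left them, time stands still between calls to the robot, and variables do not carry over. Pictures are saved under pics/ and viewed, and the job is handed in when it is done.

Besides the shell and the picture viewer there is one more tool, called after "Request:" as a command line: name --argument value ..., lists and objects as JSON in quotes. drive_tool: Moves the arm, as the interface text tells. Its arguments: {"type":"object","properties":{"travel":{"type":"array","items":{"type":"array","items":{"type":"number"}}},"rotation":{"type":"array","items":{"type":"array","items":{"type":"number"}}},"jaw":{"type":"array","items":{"type":"number"}},"squeeze":{"type":"number"}},"required":["travel","rotation","jaw"]}

```bash
mkdir -p pics
cat > h.py <<'E'
import numpy as np, cv2, json
from plant import *
def save(p,name): cv2.imwrite('pics/'+name,cv2.cvtColor(p['pixels'],cv2.COLOR_RGB2BGR))
def ray(p,px):
    r,c=px; d=np.array([(c-p['cx'])/p['fx'],(r-p['cy'])/p['fy'],1.0])
    R=np.array(p['R']);t=np.array(p['t']); return -R.T@t, R.T@d
def atz(p,px,z):
    o,d=ray(p,px); return o+d*(z-o[2])/d[2]
def proj(p,X):
    c=np.array(p['R'])@np.array(X)+np.array(p['t']); return np.array([p['fy']*c[1]/c[2]+p['cy'],p['fx']*c[0]/c[2]+p['cx']])
E
python3 - <<'E'
from h import *
np.set_printoptions(precision=4,suppress=True)
s=read_state(); print(s)
import pickle
for n in ("scene","top"):
    p=snapshot(n); save(p,n+'0.png'); pickle.dump(p,open(n+'0.pkl','wb'))
    o,_=ray(p,(0,0)); print(n,p['fx'],o)
    for q,z in (("roller_grip",.096),("stand",0),("bed",0),("bed_end",.008)):
        for r in landmark_of(p,q)[:4]: print(q,r['pixel'],round(r['score'],2),atz(p,r['pixel'],z))
E
```

```text
{'time_s': 0.0, 'joints': array([-1.3513,  0.3812,  1.2983, -0.    ,  1.4636, -0.2153]), 'qd': array([ 0.0011,  0.    , -0.0003,  0.0002, -0.0001,  0.002 ]), 'joint_efforts': array([  0.002 , -43.7914, -22.4558,   0.0715,   0.0353,  -0.0001]), 'eef_pos': array([ 0.2316, -0.4985,  0.2381]), 'tool_rot': array([ 0.1525, -0.1525,  0.691 , -0.69  ]), 'contact_force': array([-0.0195, -0.6291,  0.3415]), 'torque': array([0.0013, 0.0358, 0.0088]), 'finger_gap': 0.08810839683547278}
scene 446.4594918982019 [0.1543 0.5089 0.7904]
roller_grip [228.9, 401.5] 0.82 [0.5077 0.0215 0.096 ]
roller_grip [122.5, 335.6] 0.71 [ 0.8584 -0.0886  0.096 ]
roller_grip [286.5, 210.6] 0.58 [0.6189 0.3956 0.096 ]
stand [253.7, 398.0] 0.82 [0.5098 0.01   0.    ]
bed [318.0, 299.5] 0.69 [0.5124 0.2758 0.    ]
bed_end [354.6, 242.1] 0.73 [0.5116 0.407  0.008 ]
top 530.6889439026479 [0.4631 0.1804 1.1254]
roller_grip [128.3, 443.6] 0.73 [ 0.8539 -0.0899  0.096 ]
roller_grip [299.1, 398.6] 0.7 [0.5102 0.0168 0.096 ]
roller_grip [243.5, 204.4] 0.63 [0.626 0.393 0.096]
stand [302.7, 390.6] 0.79 [0.5073 0.0187 0.    ]
bed [306.7, 267.7] 0.96 [0.5039 0.2779 0.    ]
bed [361.7, 396.3] 0.51 [0.3855 0.0119 0.    ]
bed_end [356.2, 315.6] 0.64 [0.4004 0.1791 0.008 ]
bed_end [306.9, 206.6] 0.55 [0.5057 0.4048 0.008 ]
```

View pics/scene0.png

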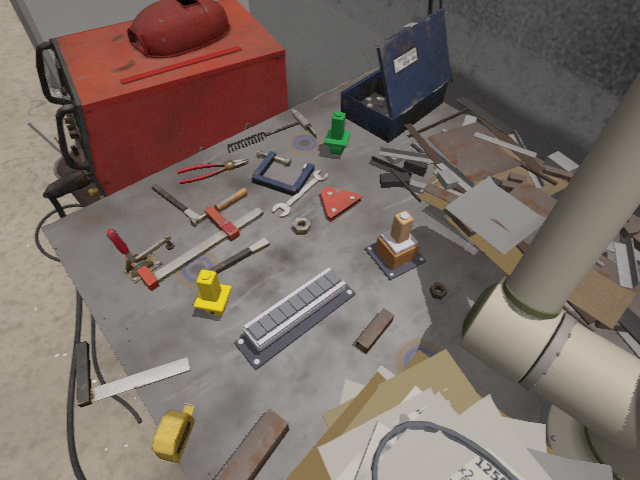

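View pics/top0.png

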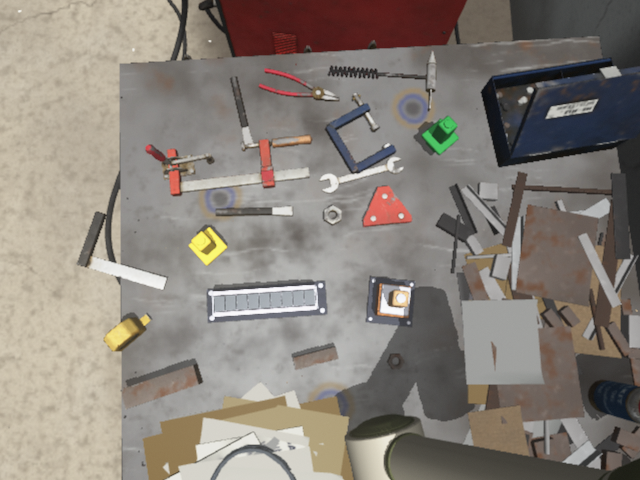

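The roller candidates in the scene picture are wooden in the stand (229,402), green (122,336) and yellow (287,211). The wooden one hanging in the well is the right one. I'll confirm it in an enlarged crop.

Run:
```python
from h import *
import pickle
a=pickle.load(open('scene0.pkl','rb'));b=pickle.load(open('top0.pkl','rb'))
r=lambda p,y0,y1,x0,x1,k:cv2.resize(p['pixels'][y0:y1,x0:x1],None,fx=k,fy=k,interpolation=cv2.INTER_CUBIC)
i1=r(a,205,285,355,435,5);i2=r(b,265,335,355,425,400/70)
im=np.hstack([i1,i2]);cv2.imwrite('pics/c1.png',cv2.cvtColor(im,4))
i1=r(a,260,370,225,365,400/140);i2=r(b,270,330,200,335,400/135)
i1=cv2.resize(i1,(400,300));i2=cv2.resize(i2,(400,178))
i2=np.vstack([i2,np.zeros((122,400,3),np.uint8)])
cv2.imwrite('pics/c2.png',cv2.cvtColor(np.hstack([i1,i2]),4))
```

```text
(no output)
```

View pics/c1.png

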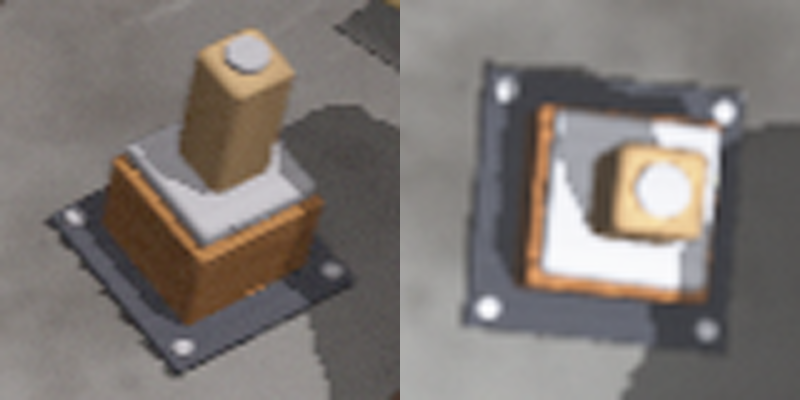

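View pics/c2.png

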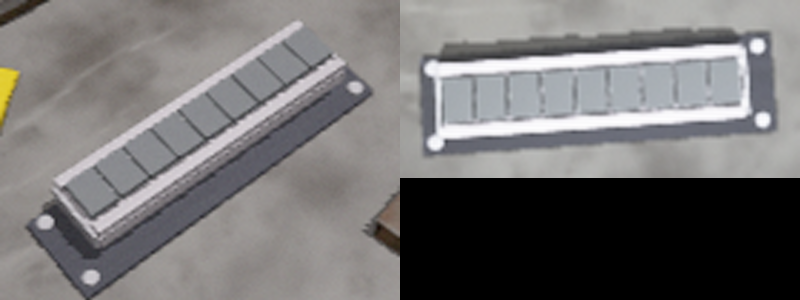

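Confirmed: the wooden handle on a white crown sits in the orange well of the stand. The strip has nine grey sections. I'll enlarge the bed to measure its corners.

Run:
```python
from h import *
import pickle
a=pickle.load(open('scene0.pkl','rb'));b=pickle.load(open('top0.pkl','rb'))
r=lambda p,y0,y1,x0,x1,k:cv2.resize(p['pixels'][y0:y1,x0:x1],None,fx=k,fy=k,interpolation=cv2.INTER_CUBIC)
cv2.imwrite('pics/d1.png',cv2.cvtColor(r(a,262,367,230,360,6),4))
cv2.imwrite('pics/d2.png',cv2.cvtColor(r(b,272,330,202,332,6),4))
```

```text
(no output)
```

View pics/d1.png

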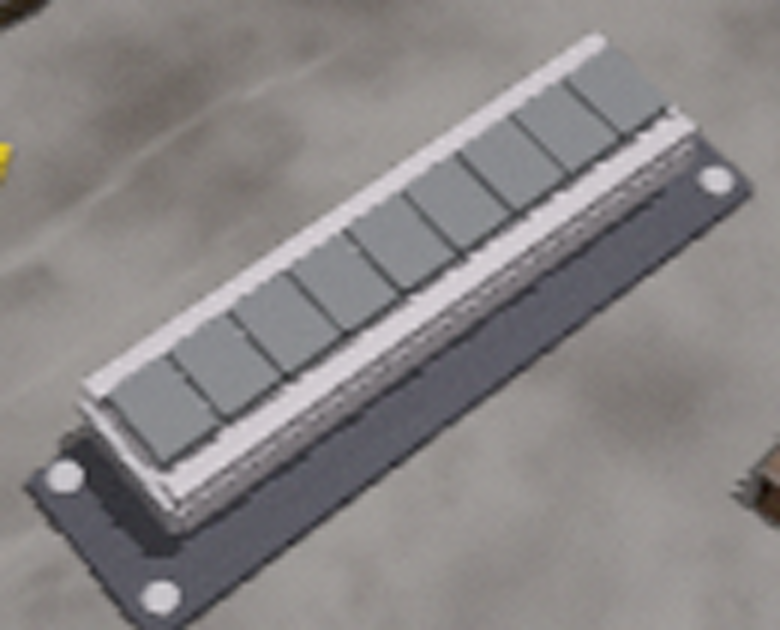

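View pics/d2.png

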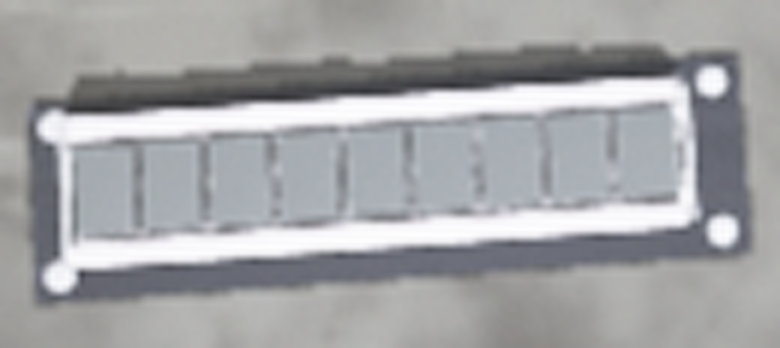

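```bash
cat > fit.py <<'E'
from h import *
import pickle
from scipy.optimize import least_squares
np.set_printoptions(precision=4,suppress=True)
a=pickle.load(open('scene0.pkl','rb'));b=pickle.load(open('top0.pkl','rb'))
def px(u,v,k,r0,c0): return np.array([(v+.5)/k-.5+r0,(u+.5)/k-.5+c0])
ys=[.07875-.0225*i for i in range(8)]
obs=[]
# scene
lo=[(220,413),(283,378),(342,333),(403,297),(462,257),(520,213),(570,172),(622,135)]
hi=[(170,352),(230,315),(290,273),(347,232),(403,193),(460,155),(515,117),(568,80)]
S=lambda p:px(*p,6,262,230); T=lambda p:px(*p,6,272,202)
for y,l,h in zip(ys,lo,hi):
    obs+=[(0,'s',-.015,y,S(l)),(0,'s',.015,y,S(h))]
obs+=[(0,'s',-.015,.10075,S((167,467))),(0,'s',.015,.10075,S((107,400))),(0,'s',-.015,-.10075,S((668,105)))]
obs+=[(0,'p',.035,.125,S((25,487))),(0,'p',-.035,-.125,S((750,190)))]
obs+=[(1,'p',.035,.125,T((33,100))),(1,'p',-.035,.125,T((37,303))),(1,'p',.035,-.125,T((738,52))),(1,'p',-.035,-.125,T((750,258)))]
tc=[138,205,274,342,410,477,546,612]
for i,(y,c) in enumerate(zip(ys,tc)):
    obs+=[(1,'s',0,y,T((c,190-(c-138)*38/474.)))]
obs+=[(1,'s',-.015,.10075,T((75,240))),(1,'s',.015,.10075,T((75,148))),(1,'s',.015,-.10075,T((670,103))),(1,'s',-.015,-.10075,T((682,200)))]
P=[a,b]
def X(q,k,x,y):
    c,s=np.cos(q[2]),np.sin(q[2]); z=.008 if k=='p' else q[3]+q[4]*y
    return np.array([q[0]+c*x-s*y,q[1]+s*x+c*y,z])
def f(q):
    r=[]
    for v,k,x,y,o in obs: r+=list(proj(P[v],X(q,k,x,y))-o+q[5+2*v:7+2*v])
    return np.r_[r,q[5:]*1.5]
s=least_squares(f,[.505,.278,0,.06,0,0,0,0,0],loss='soft_l1')
cov=np.sqrt(np.diag(np.linalg.inv(s.jac.T@s.jac)))
print('bed',s.x,cov); print('rms',np.sqrt(np.mean(s.fun**2)));print(s.fun.reshape(-1,2)[:len(obs)].round(1).tolist())
off=s.x[5:]
L=lambda p:px(*p,5,205,355); Rr=lambda p:px(*p,400/70,265,355-70)
Rr=lambda p:px(p[0]-400,p[1],400/70,265,355)
so=[(1,.048,.048,Rr((488,65))),(1,.048,-.048,Rr((742,90))),(1,-.048,-.048,Rr((727,350))),(1,-.048,.048,Rr((463,325))),
(0,.048,.048,L((48,220))),(0,-.048,.048,L((180,375))),(0,-.048,-.048,L((355,285)))]
def g(q):
    c,s=np.cos(q[2]),np.sin(q[2]);r=[]
    for v,x,y,o in so: r+=list(proj(P[v],[q[0]+c*x-s*y,q[1]+s*x+c*y,.006])-o+off[2*v:2*v+2])
    return np.array(r)
t=least_squares(g,[.508,.018,0]);print('stand',t.x,t.fun.round(1))
for v,o in ((1,Rr((664,190))),(0,L((249,55)))): print('knob',atz(P[v],o-off[2*v:2*v+2],.129))
for v,o in ((1,[Rr(z) for z in((620,145),(705,147),(698,240),(612,234))]),): 
    q=np.array([atz(P[v],z-off[2:4],.129) for z in o]);print(q.mean(0),q)
E
python3 fit.py
```

```text
bed [ 0.5144  0.2791  0.0509  0.0631  0.0173  0.1986  0.149  -0.1678 -0.0985] [0.0012 0.001  0.0057 0.0024 0.0179 0.5912 0.5349 0.5671 0.5279]
rms 0.5402556264875197
[[1.8, 1.0], [0.4, -0.5], [0.4, 0.6], [-0.5, -0.4], [0.8, 0.7], [-0.3, -0.6], [-0.2, 0.2], [-0.2, -0.4], [-0.3, -0.1], [-0.2, -0.3], [0.4, -0.5], [-0.3, -0.6], [0.8, 0.2], [-0.2, -0.8], [0.6, 0.4], [-0.2, -0.8], [0.1, -0.4], [-0.6, -0.1], [-0.4, 1.1], [-0.9, 0.4], [-0.3, 1.6], [0.6, -0.8], [0.4, -0.1], [0.3, 0.4], [-0.6, 0.9], [-0.4, -0.0], [-0.2, 0.2], [-0.1, 0.0], [0.0, -0.0], [0.1, -0.0], [0.2, 0.1], [0.4, -0.1], [0.5, 0.1], [-0.3, -0.3], [-0.1, -0.9], [0.4, 0.9], [-0.8, -0.0]]
stand [ 0.5105  0.0201 -0.1169] [ 0.  -0.7  0.1  0.1  0.4 -0.4  0.2 -0.1 -0.6  0.2 -0.1 -0.3 -0.9  0.6]
knob [0.5106 0.0176 0.129 ]
knob [0.5128 0.0161 0.129 ]
[0.5102 0.0194 0.129 ] [[0.5256 0.0314 0.129 ]
 [0.5244 0.0036 0.129 ]
 [0.4941 0.0073 0.129 ]
 [0.4966 0.0353 0.129 ]]
```

```bash
cat >> h.py <<'E'
from scipy.spatial.transform import Rotation as Ro
def tool():
    s=read_state(); q=s['tool_rot']; return s,np.array(s['eef_pos']),Ro.from_quat([q[1],q[2],q[3],q[0]])
def down(jaw_ang):
    # fingers (tool y) down, jaw z along angle
    z=np.array([np.cos(jaw_ang),np.sin(jaw_ang),0]); y=np.array([0,0,-1.]); x=np.cross(y,z)
    return Ro.from_matrix(np.c_[x,y,z])
def go(pos,ang=None):
    s,p,R=tool()
    print('travel cm',(R.inv().apply(np.array(pos)-p)*100).round(2))
    if ang is not None: print('rotvec',(R.inv()*down(ang)).as_rotvec().round(4))
E
python3 - <<'E'
from h import *
np.set_printoptions(precision=4,suppress=True)
s,p,R=tool(); print(R.as_matrix())
for a in (np.pi/2-.117,-np.pi/2-.117): go([.511,.018,.19],a);
E
```

```text
[[-0.9069 -0.0001  0.4213]
 [-0.4213  0.0001 -0.9069]
 [ 0.     -1.     -0.0001]]
travel cm [-47.1    4.88 -35.1 ]
rotvec [ 0.0001 -2.5898 -0.0001]
travel cm [-47.1    4.88 -35.1 ]
rotvec [0.0001 0.5518 0.    ]
```

Request:
drive_tool --travel '[[-15.7, 1, -11.7], [-31.4, 2, -23.4], [-47.1, 3, -35.1], [-47.1, 3, -35.1], [-47.1, 3, -35.1], [-47.1, 3, -35.1], [-47.1, 3, -35.1], [-47.1, 3, -35.1], [-47.1, 3, -35.1], [-47.1, 3, -35.1]]' --rotation '[[0, 0.18, 0], [0, 0.36, 0], [0, 0.55, 0], [0, 0.55, 0], [0, 0.55, 0], [0, 0.55, 0], [0, 0.55, 0], [0, 0.55, 0], [0, 0.55, 0], [0, 0.55, 0]]' --jaw '[0, 0, 0, 0, 0, 0, 0, 0, 0, 0]' --squeeze 50

```text
time_s: 1.5
eef_pos: [0.4682, -0.0606, 0.2136]
tool_rot: [0.04, -0.041, -0.706, 0.706]
contact_force: [1.9, -0.6, -0.7]
finger_gap: 0.0878
```

Run:
```python
from h import *
go([.511,.0185,.20],-np.pi/2-.117)
```

```text
travel cm [-3.34  1.36 -8.35]
rotvec [-0.0002  0.0018 -0.0006]
```

Request:
drive_tool --travel '[[-1.7, 0.6, -4.2], [-3.35, 1.3, -8.35], [-3.35, 1.3, -8.35], [-3.35, 5.0, -8.35], [-3.35, 9.0, -8.35], [-3.35, 13.0, -8.35], [-3.35, 14.4, -8.35], [-3.35, 14.4, -8.35], [-3.35, 14.4, -8.35]]' --rotation '[[0, 0, 0], [0, 0, 0], [0, 0, 0], [0, 0, 0], [0, 0, 0], [0, 0, 0], [0, 0, 0], [0, 0, 0], [0, 0, 0]]' --jaw '[0, 0, 0, 0, 0, 0, 0, 0, 0]'

```text
time_s: 2.4
eef_pos: [0.5115, 0.0179, 0.0703]
tool_rot: [0.04, -0.041, -0.706, 0.706]
contact_force: [-0.5, 0.2, 0.2]
finger_gap: 0.0882
```

Run:
```python
from h import *
go([.511,.0185,.069],-np.pi/2-.117)
for n in ("scene","top"):
    p=snapshot(n); 
    im=p['pixels'][150:320,330:490]; cv2.imwrite('pics/e_%s.png'%n,cv2.cvtColor(cv2.resize(im,None,fx=3,fy=3),4))
```

```text
travel cm [ 0.06  0.13 -0.05]
rotvec [-0.0003  0.0012 -0.0015]
```

View pics/e_scene.png

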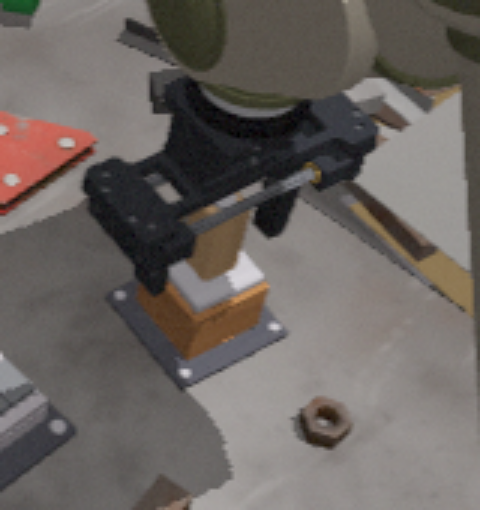

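The fingers straddle the wooden handle, with the crown below them and the body clear of the handle top. I'll close the gripper.

Request:
drive_tool --travel '[[0, 0.1, 0], [0, 0.1, 0], [0, 0.1, 0], [0, 0.1, 0], [0, 0.1, 0], [0, 0.1, 0], [0, 0.1, 0], [0, 0.1, 0]]' --rotation '[[0, 0, 0], [0, 0, 0], [0, 0, 0], [0, 0, 0], [0, 0, 0], [0, 0, 0], [0, 0, 0], [0, 0, 0]]' --jaw '[255, 255, 255, 255, 255, 255, 255, 255]' --squeeze 58

```text
time_s: 3.3
eef_pos: [0.5118, 0.018, 0.0699]
tool_rot: [0.04, -0.042, -0.706, 0.706]
contact_force: [0.5, -0.3, -0.2]
finger_gap: 0.0297
```

Run:
```python
from h import *
s,p,R=tool();print(s['eef_pos'],s['contact_force'],s['torque'],s['finger_gap'],R.as_matrix())
```

```text
[0.51180925 0.01804634 0.06989117] [ 0.47088953 -0.28182053 -0.23496606] [0.02087894 0.06629507 0.08551666] 0.02973777355174339 [[-9.93337957e-01  3.04745760e-03 -1.15197295e-01]
 [ 1.15195244e-01 -8.40779526e-04 -9.93342513e-01]
 [-3.12402472e-03 -9.99995003e-01  4.84125594e-04]]
```

Request:
drive_tool --travel '[[0, -1, 0], [0, -2, 0], [0, -4, 0], [0, -6, 0], [0, -8, 0], [0, -10, 0], [0, -12, 0], [0, -12, 0]]' --rotation '[[0, 0, 0], [0, 0, 0], [0, 0, 0], [0, 0, 0], [0, 0, 0], [0, 0, 0], [0, 0, 0], [0, 0, 0]]' --jaw '[255, 255, 255, 255, 255, 255, 255, 255]'

```text
time_s: 4.1
eef_pos: [0.5123, 0.0181, 0.1927]
tool_rot: [0.038, -0.044, -0.705, 0.706]
contact_force: [0.3, 0.0, -4.6]
finger_gap: 0.0293
```

Run:
```python
from h import *
s,p,R=tool();print(s['eef_pos'],s['contact_force'],s['finger_gap'])
p=snapshot("scene")
im=p['pixels'][90:290,310:510]; cv2.imwrite('pics/f.png',cv2.cvtColor(cv2.resize(im,None,fx=3,fy=3),4))
```

```text
[0.51229127 0.01807552 0.1926809 ] [ 0.34651532  0.00922449 -4.60133412] 0.029268945120754772
```

View pics/f.png

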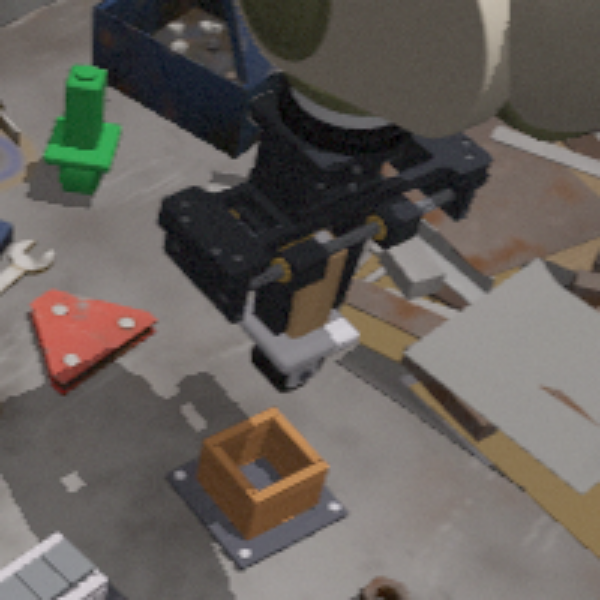

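Run:
```python
from h import *
p=snapshot("scene")
im=p['pixels'][175:230,380:440]; cv2.imwrite('pics/f2.png',cv2.cvtColor(cv2.resize(im,None,fx=9,fy=9,interpolation=2),4))
# target above section 0
x0,y0,yaw=.5144,.2791,.0509
for y in (-.09,.09):print(x0-np.sin(yaw)*y,y0+np.cos(yaw)*y)
go([x0-np.sin(yaw)*-.09,y0-np.cos(yaw)*.09,.155],-np.pi/2+yaw)
```

```text
0.5189790221727911 0.189216561281062
0.5098209778272088 0.368983438718938
travel cm [  1.2    3.46 -17.08]
rotvec [-0.0007 -0.1664 -0.0031]
```

View pics/f2.png

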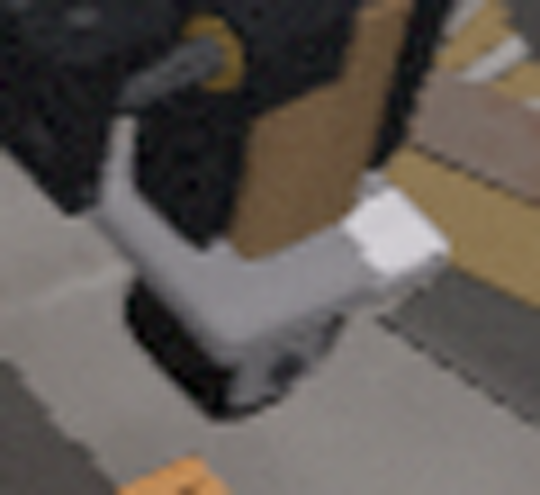

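The tread faces +y and the hub is on the -x side, so the axle is along x as needed. I'll move above section 0.

Request:
drive_tool --travel '[[0.3, 0, -4.3], [0.6, 0, -8.5], [0.9, 0, -12.8], [1.2, 0.5, -17.1], [1.2, 1.5, -17.1], [1.2, 3.0, -17.1], [1.2, 3.5, -17.1], [1.2, 3.5, -17.1], [1.2, 3.5, -17.1]]' --rotation '[[0, -0.05, 0], [0, -0.1, 0], [0, -0.15, 0], [0, -0.166, 0], [0, -0.166, 0], [0, -0.166, 0], [0, -0.166, 0], [0, -0.166, 0], [0, -0.166, 0]]' --jaw '[255, 255, 255, 255, 255, 255, 255, 255, 255]'

```text
time_s: 5.1
eef_pos: [0.5192, 0.189, 0.1547]
tool_rot: [-0.019, 0.017, -0.707, 0.707]
contact_force: [-0.1, 0.1, -4.2]
finger_gap: 0.0299
```

Run:
```python
from h import *
import pickle
s,p,R=tool();print(s['eef_pos'],s['contact_force'],s['torque'],s['finger_gap'])
go([.519,.1892,.145],-np.pi/2+.0509)
p=snapshot("scene");pickle.dump(p,open('s1.pkl','wb'))
im=p['pixels'][180:370,225:415]; cv2.imwrite('pics/g.png',cv2.cvtColor(cv2.resize(im,None,fx=3,fy=3),4))
p=snapshot("top");pickle.dump(p,open('t1.pkl','wb'))
im=p['pixels'][230:350,200:400]; cv2.imwrite('pics/g2.png',cv2.cvtColor(cv2.resize(im,None,fx=3,fy=3),4))
```

```text
[0.51915388 0.18895992 0.15474084] [-0.05981535  0.11918087 -4.17870188] [ 0.05145185 -0.03391962  0.00982697] 0.029908866284533354
travel cm [ 0.02  0.97 -0.03]
rotvec [-0.001  -0.0011 -0.0029]
```

View pics/g.png

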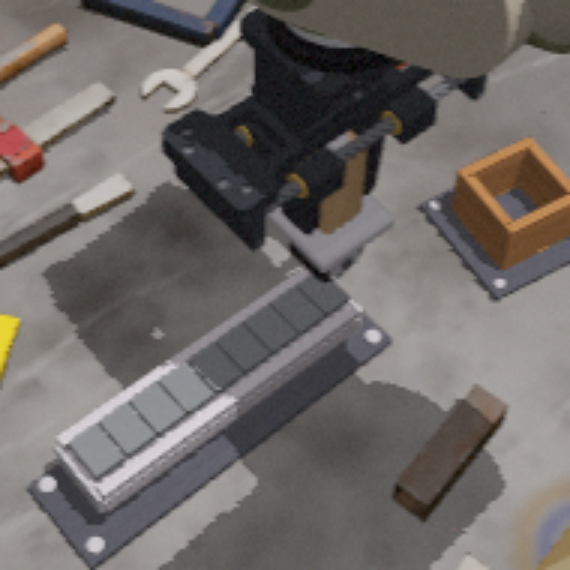

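View pics/g2.png

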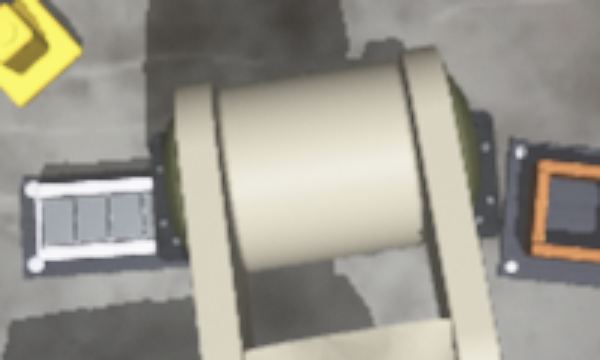

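Request:
drive_tool --travel '[[0, 0.5, 0], [0, 1.0, 0], [0, 1.5, 0], [0, 2.0, 0], [0, 2.3, 0], [0, 2.3, 0]]' --rotation '[[0, 0, 0], [0, 0, 0], [0, 0, 0], [0, 0, 0], [0, 0, 0], [0, 0, 0]]' --jaw '[255, 255, 255, 255, 255, 255]'

```text
time_s: 5.8
eef_pos: [0.5192, 0.1891, 0.1316]
tool_rot: [-0.019, 0.017, -0.707, 0.707]
contact_force: [-0.0, -0.4, -3.8]
finger_gap: 0.0297
```

Request:
drive_tool --travel '[[0, 0.2, 0], [0, 0.4, 0], [0, 0.5, 0], [0, 0.5, 0]]' --rotation '[[0, 0, 0], [0, 0, 0], [0, 0, 0], [0, 0, 0]]' --jaw '[255, 255, 255, 255]'

```text
time_s: 6.2
eef_pos: [0.5192, 0.1891, 0.1265]
tool_rot: [-0.019, 0.017, -0.707, 0.707]
contact_force: [-0.5, 0.1, -4.2]
finger_gap: 0.0295
```

Request:
drive_tool --travel '[[0, 0.1, 0], [0, 0.2, 0], [0, 0.2, 0]]' --rotation '[[0, 0, 0], [0, 0, 0], [0, 0, 0]]' --jaw '[255, 255, 255]'

```text
time_s: 6.5
eef_pos: [0.5191, 0.1891, 0.1244]
tool_rot: [-0.019, 0.017, -0.707, 0.707]
contact_force: [0.4, -1.0, -4.9]
finger_gap: 0.0299
```

Request:
drive_tool --travel '[[0, 0.1, 0], [0, 0.15, 0], [0, 0.15, 0]]' --rotation '[[0, 0, 0], [0, 0, 0], [0, 0, 0]]' --jaw '[255, 255, 255]'

```text
time_s: 6.8
eef_pos: [0.5191, 0.189, 0.1228]
tool_rot: [-0.018, 0.017, -0.707, 0.707]
contact_force: [0.2, -0.0, -3.6]
finger_gap: 0.03
```

Request:
drive_tool --travel '[[0, 0.1, 0], [0, 0.15, 0], [0, 0.15, 0]]' --rotation '[[0, 0, 0], [0, 0, 0], [0, 0, 0]]' --jaw '[255, 255, 255]'

```text
time_s: 7.1
eef_pos: [0.5192, 0.189, 0.1214]
tool_rot: [-0.019, 0.017, -0.707, 0.707]
contact_force: [-0.0, -0.2, -1.4]
finger_gap: 0.0297
```

Request:
drive_tool --travel '[[0, 0.1, 0], [0, 0.1, 0]]' --rotation '[[0, 0, 0], [0, 0, 0]]' --jaw '[255, 255]'

```text
time_s: 7.3
eef_pos: [0.5194, 0.189, 0.1207]
tool_rot: [-0.019, 0.016, -0.707, 0.707]
contact_force: [-0.3, -0.4, 1.0]
finger_gap: 0.0294
```

Request:
drive_tool --travel '[[0, 0.1, 0], [0, 0.2, 0], [0, 0.2, 0]]' --rotation '[[0, 0, 0], [0, 0, 0], [0, 0, 0]]' --jaw '[255, 255, 255]'

```text
time_s: 7.6
eef_pos: [0.5196, 0.1891, 0.1192]
tool_rot: [-0.019, 0.016, -0.707, 0.707]
contact_force: [-1.2, -0.0, 5.1]
finger_gap: 0.0297
```

Request:
drive_tool --travel '[[0, 0.1, 0], [0, 0.15, 0], [0, 0.15, 0]]' --rotation '[[0, 0, 0], [0, 0, 0], [0, 0, 0]]' --jaw '[255, 255, 255]'

```text
time_s: 7.9
eef_pos: [0.5198, 0.1891, 0.1185]
tool_rot: [-0.02, 0.016, -0.707, 0.707]
contact_force: [-2.1, -0.6, 7.9]
finger_gap: 0.0295
```

Request:
drive_tool --travel '[[0, 0.1, 0], [0, 0.2, 0], [0, 0.2, 0]]' --rotation '[[0, 0, 0], [0, 0, 0], [0, 0, 0]]' --jaw '[255, 255, 255]'

```text
time_s: 8.2
eef_pos: [0.5199, 0.1891, 0.1171]
tool_rot: [-0.02, 0.015, -0.707, 0.707]
contact_force: [-2.9, -0.8, 8.2]
finger_gap: 0.0294
```

Request:
drive_tool --travel '[[0, 0.1, 0], [0, 0.2, 0], [0, 0.2, 0]]' --rotation '[[0, 0, 0], [0, 0, 0], [0, 0, 0]]' --jaw '[255, 255, 255]'

```text
time_s: 8.5
eef_pos: [0.52, 0.1892, 0.1158]
tool_rot: [-0.02, 0.015, -0.707, 0.707]
contact_force: [-3.2, -0.7, 7.9]
finger_gap: 0.0296
```

Run:
```python
from h import *
s,p,R=tool();print(s['eef_pos'],s['contact_force'],s['torque'],s['finger_gap'],R.as_matrix().round(4))
p=snapshot("scene")
im=p['pixels'][210:310,290:400]; cv2.imwrite('pics/i.png',cv2.cvtColor(cv2.resize(im,None,fx=6,fy=6,interpolation=2),4))
```

```text
[0.51997664 0.18915309 0.1157731 ] [-3.24835875 -0.66042924  7.85534096] [-0.14898898  0.64028753  0.05888025] 0.029576574042635157 [[-9.987e-01  7.000e-03  5.030e-02]
 [-5.030e-02 -6.000e-04 -9.987e-01]
 [-7.000e-03 -1.000e+00  9.000e-04]]
```

View pics/i.png

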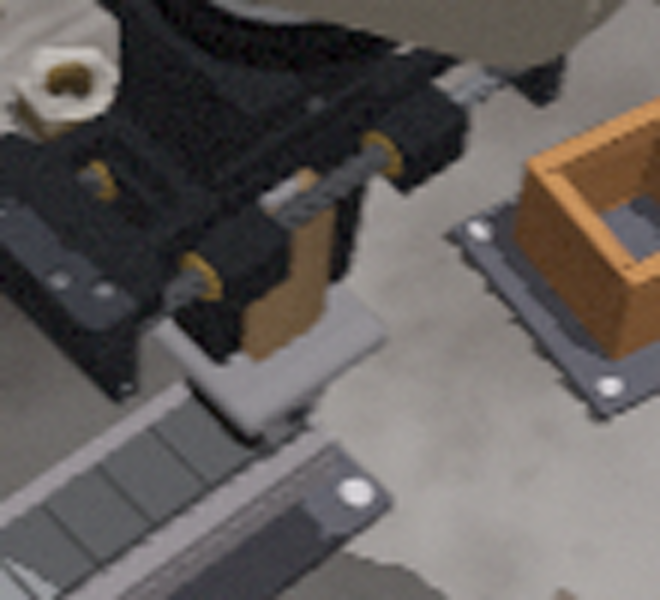

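Request:
drive_tool --travel '[[0.05, 0.1, 0], [0.05, 0.2, 0], [0.05, 0.2, 0]]' --rotation '[[0, 0, 0], [0, 0, 0], [0, 0, 0]]' --jaw '[255, 255, 255]'

```text
time_s: 8.85
eef_pos: [0.5199, 0.189, 0.1149]
tool_rot: [-0.021, 0.015, -0.707, 0.707]
contact_force: [-2.3, -1.9, 10.7]
finger_gap: 0.0295
```

Request:
drive_tool --travel '[[0.05, 0.1, 0], [0.05, 0.2, 0], [0.05, 0.2, 0]]' --rotation '[[0, 0, 0], [0, 0, 0], [0, 0, 0]]' --jaw '[255, 255, 255]'

```text
time_s: 9.15
eef_pos: [0.5199, 0.1887, 0.1142]
tool_rot: [-0.022, 0.014, -0.706, 0.707]
contact_force: [-3.0, -3.5, 13.1]
finger_gap: 0.0296
```

Request:
drive_tool --travel '[[0.05, 0.1, 0], [0.05, 0.2, 0], [0.05, 0.2, 0]]' --rotation '[[0, 0, 0], [0, 0, 0], [0, 0, 0]]' --jaw '[255, 255, 255]'

```text
time_s: 9.45
eef_pos: [0.5199, 0.1882, 0.1135]
tool_rot: [-0.023, 0.013, -0.706, 0.708]
contact_force: [-2.9, -2.8, 12.6]
finger_gap: 0.0295
```

Request:
drive_tool --travel '[[0.05, 0.15, -0.05], [0.05, 0.3, -0.08], [0.05, 0.3, -0.08]]' --rotation '[[0, 0, 0], [0, 0, 0], [0, 0, 0]]' --jaw '[255, 255, 255]'

```text
time_s: 9.75
eef_pos: [0.5201, 0.1882, 0.1123]
tool_rot: [-0.024, 0.013, -0.705, 0.708]
contact_force: [-3.8, -5.8, 17.6]
finger_gap: 0.0295
```

Run:
```python
from h import *
s,p,R=tool();print(s['eef_pos'],s['contact_force'],s['torque'],s['finger_gap'],R.as_matrix().round(4))
p=snapshot("scene")
im=p['pixels'][210:310,290:400]; cv2.imwrite('pics/j.png',cv2.cvtColor(cv2.resize(im,None,fx=6,fy=6,interpolation=2),4))
```

```text
[0.52008952 0.18820328 0.11233994] [-3.76038933 -5.78246482 17.56034122] [-1.13960788  0.92560892  0.08301421] 0.02951255059841775 [[-0.9986  0.0159  0.0512]
 [-0.0513 -0.004  -0.9987]
 [-0.0156 -0.9999  0.0048]]
```

View pics/j.png

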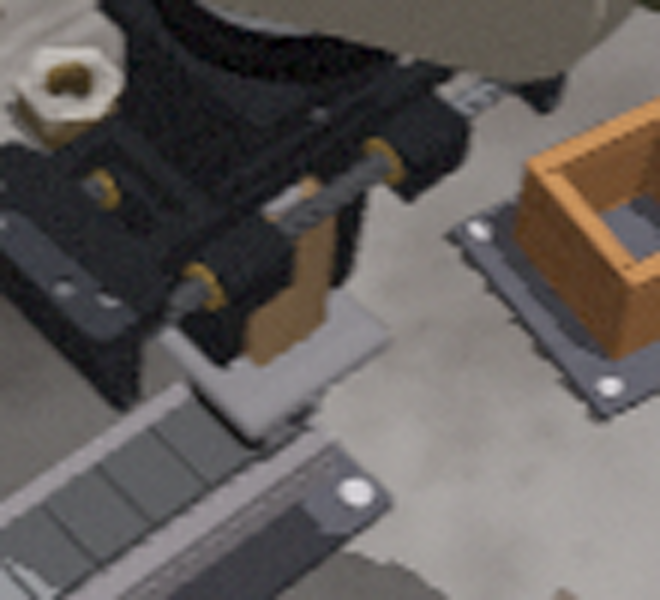

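```bash
cat >> h.py <<'E'
def line(ys,zs,x0=.5144,y0=.2791,yaw=.0509):
    s,p,R=tool(); print(s['time_s'],p.round(4),np.round(s['contact_force'],1),np.round(s['torque'],2))
    c,sn=np.cos(yaw),np.sin(yaw); d=p[:2]-[x0,y0]; print('local',(np.array([c*d[0]+sn*d[1],-sn*d[0]+c*d[1]])*1000).round(1))
    print('rot',(R.inv()*down(-np.pi/2+yaw)).as_rotvec().round(3))
    for y,z in zip(ys,zs): print((R.inv().apply(np.array([x0-sn*y,y0+c*y,z])-p)*100).round(2))
E
python3 - <<'E'
from h import *
line([-.088,-.0675,-.045],[.1105,.1108,.1112])
E
```

```text
9.8 [0.5201 0.1882 0.1124] [-3.5 -6.6 17.3] [-1.2   0.93  0.02]
local [  1.1 -91.1]
rot [-0.005  0.    -0.016]
[ 0.11  0.19 -0.31]
[ 0.11  0.15 -2.36]
[ 0.11  0.1  -4.61]
```

Request:
drive_tool --travel '[[0.1, 0.18, -0.3], [0.1, 0.18, -0.6], [0.1, 0.18, -0.9], [0.1, 0.18, -1.2], [0.1, 0.17, -1.5], [0.1, 0.16, -1.8], [0.1, 0.16, -2.1], [0.1, 0.15, -2.4], [0.1, 0.15, -2.4]]' --rotation '[[-0.005, 0, -0.016], [-0.005, 0, -0.016], [-0.005, 0, -0.016], [-0.005, 0, -0.016], [-0.005, 0, -0.016], [-0.005, 0, -0.016], [-0.005, 0, -0.016], [-0.005, 0, -0.016], [-0.005, 0, -0.016]]' --jaw '[255, 255, 255, 255, 255, 255, 255, 255, 255]'

```text
time_s: 10.7
eef_pos: [0.5194, 0.2115, 0.1136]
tool_rot: [-0.02, 0.016, -0.706, 0.707]
contact_force: [-2.6, -7.1, 22.1]
finger_gap: 0.0297
```

Run:
```python
from h import *
line([-.0675,-.045,-.0225],[.1105,.1108,.1112])
```

```text
10.7 [0.5194 0.2115 0.1136] [-2.6 -7.1 22.1] [-1.43  0.65  0.1 ]
local [  1.5 -67.8]
rot [-0.002  0.001 -0.005]
[ 0.16  0.31 -0.03]
[ 0.15  0.28 -2.28]
[ 0.15  0.23 -4.53]
```

Request:
drive_tool --travel '[[0.12, 0.24, -0.25], [0.12, 0.24, -0.5], [0.12, 0.24, -0.75], [0.12, 0.24, -1.0], [0.12, 0.24, -1.25], [0.12, 0.24, -1.5], [0.12, 0.24, -1.75], [0.12, 0.24, -2.0], [0.12, 0.24, -2.25], [0.12, 0.24, -2.25]]' --rotation '[[-0.002, 0, -0.005], [-0.002, 0, -0.005], [-0.002, 0, -0.005], [-0.002, 0, -0.005], [-0.002, 0, -0.005], [-0.002, 0, -0.005], [-0.002, 0, -0.005], [-0.002, 0, -0.005], [-0.002, 0, -0.005], [-0.002, 0, -0.005]]' --jaw '[255, 255, 255, 255, 255, 255, 255, 255, 255, 255]'

```text
time_s: 11.7
eef_pos: [0.5187, 0.2335, 0.1148]
tool_rot: [-0.021, 0.016, -0.707, 0.707]
contact_force: [-4.7, -7.0, 27.4]
finger_gap: 0.0294
```

Run:
```python
from h import *
line([-.045,-.0225,0],[.1105,.1108,.1112])
```

```text
11.7 [0.5187 0.2335 0.1148] [-4.7 -7.  27.4] [-1.23  0.9   0.02]
local [  2.  -45.8]
rot [-0.001  0.002 -0.007]
[ 0.2   0.43 -0.08]
[ 0.2   0.4  -2.33]
[ 0.19  0.36 -4.58]
```

Request:
drive_tool --travel '[[0.25, 0.26, -0.25], [0.25, 0.25, -0.5], [0.25, 0.24, -0.75], [0.25, 0.22, -1.0], [0.25, 0.21, -1.25], [0.25, 0.2, -1.5], [0.25, 0.19, -1.75], [0.25, 0.18, -2.0], [0.25, 0.17, -2.3], [0.25, 0.17, -2.3]]' --rotation '[[-0.001, 0, -0.007], [-0.001, 0, -0.007], [-0.001, 0, -0.007], [-0.001, 0, -0.007], [-0.001, 0, -0.007], [-0.001, 0, -0.007], [-0.001, 0, -0.007], [-0.001, 0, -0.007], [-0.001, 0, -0.007], [-0.001, 0, -0.007]]' --jaw '[255, 255, 255, 255, 255, 255, 255, 255, 255, 255]'

```text
time_s: 12.7
eef_pos: [0.5172, 0.2564, 0.1164]
tool_rot: [0.021, -0.016, 0.707, -0.707]
contact_force: [-0.8, -2.9, 20.2]
finger_gap: 0.0298
```

Run:
```python
from h import *
line([-.0225,0,.0225],[.1105,.1108,.1112])
p=snapshot("scene");save(p,'k0.png')
im=p['pixels'][200:370,225:395]; cv2.imwrite('pics/k.png',cv2.cvtColor(cv2.resize(im,None,fx=4,fy=4,interpolation=2)[:600],4))
```

```text
12.7 [0.5172 0.2564 0.1164] [-0.8 -2.9 20.2] [-0.76  0.05  0.02]
local [  1.7 -22.8]
rot [ 0.     0.002 -0.008]
[ 0.17  0.59 -0.03]
[ 0.17  0.56 -2.28]
[ 0.16  0.52 -4.53]
```

View pics/k.png

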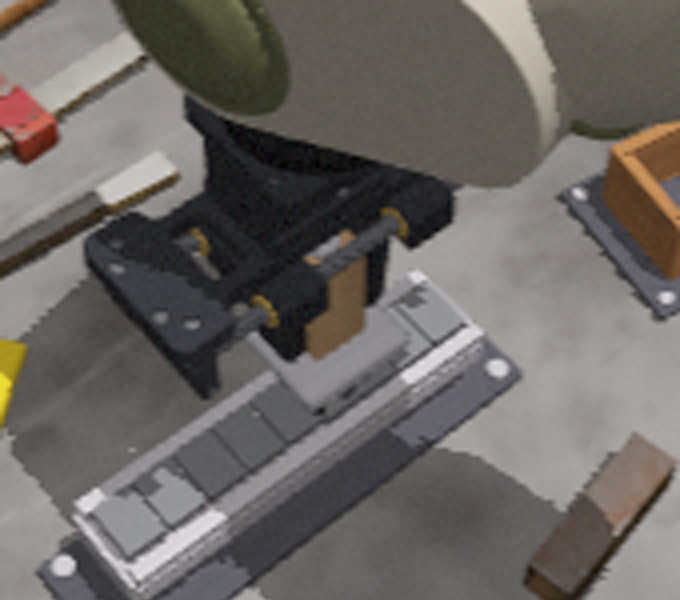

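Request:
drive_tool --travel '[[0.25, 0.34, -0.25], [0.25, 0.33, -0.5], [0.25, 0.32, -0.75], [0.25, 0.3, -1.0], [0.25, 0.29, -1.25], [0.25, 0.28, -1.5], [0.25, 0.27, -1.75], [0.25, 0.25, -2.0], [0.25, 0.24, -2.3], [0.25, 0.24, -2.3]]' --rotation '[[0, 0, -0.008], [0, 0, -0.008], [0, 0, -0.008], [0, 0, -0.008], [0, 0, -0.008], [0, 0, -0.008], [0, 0, -0.008], [0, 0, -0.008], [0, 0, -0.008], [0, 0, -0.008]]' --jaw '[255, 255, 255, 255, 255, 255, 255, 255, 255, 255]'

```text
time_s: 13.75
eef_pos: [0.5161, 0.2797, 0.1173]
tool_rot: [0.022, -0.016, 0.707, -0.706]
contact_force: [1.9, -3.1, 19.8]
finger_gap: 0.0298
```

Run:
```python
from h import *
line([0,.0225],[.1132,.1145])
```

```text
13.75 [0.5161 0.2797 0.1173] [ 1.9 -3.1 19.8] [-0.44 -0.23  0.06]
local [1.7 0.5]
rot [ 0.002  0.002 -0.009]
[0.17 0.41 0.05]
[ 0.17  0.28 -2.2 ]
```

Request:
drive_tool --travel '[[0.2, 0.36, -0.25], [0.2, 0.35, -0.5], [0.2, 0.34, -0.75], [0.2, 0.33, -1.0], [0.2, 0.32, -1.25], [0.2, 0.31, -1.5], [0.2, 0.3, -1.75], [0.2, 0.29, -2.0], [0.2, 0.28, -2.25], [0.2, 0.28, -2.25]]' --rotation '[[0, 0, -0.009], [0, 0, -0.009], [0, 0, -0.009], [0, 0, -0.009], [0, 0, -0.009], [0, 0, -0.009], [0, 0, -0.009], [0, 0, -0.009], [0, 0, -0.009], [0, 0, -0.009]]' --jaw '[255, 255, 255, 255, 255, 255, 255, 255, 255, 255]'

```text
time_s: 14.75
eef_pos: [0.5153, 0.3022, 0.1177]
tool_rot: [0.022, -0.016, 0.708, -0.706]
contact_force: [1.5, -4.4, 19.3]
finger_gap: 0.0295
```

Run:
```python
from h import *
line([0.0225,.045],[.1132,.1145])
```

```text
14.75 [0.5153 0.3022 0.1177] [ 1.5 -4.4 19.3] [-0.79 -0.24  0.06]
local [ 2.1 23. ]
rot [ 0.002  0.002 -0.008]
[0.21 0.45 0.05]
[ 0.21  0.32 -2.2 ]
```

Request:
drive_tool --travel '[[0.25, 0.38, -0.25], [0.25, 0.38, -0.5], [0.25, 0.37, -0.75], [0.25, 0.37, -1.0], [0.25, 0.36, -1.25], [0.25, 0.35, -1.5], [0.25, 0.34, -1.75], [0.25, 0.33, -2.0], [0.25, 0.33, -2.25], [0.25, 0.33, -2.25]]' --rotation '[[0, 0, -0.008], [0, 0, -0.008], [0, 0, -0.008], [0, 0, -0.008], [0, 0, -0.008], [0, 0, -0.008], [0, 0, -0.008], [0, 0, -0.008], [0, 0, -0.008], [0, 0, -0.008]]' --jaw '[255, 255, 255, 255, 255, 255, 255, 255, 255, 255]'

```text
time_s: 15.75
eef_pos: [0.5142, 0.3249, 0.1176]
tool_rot: [0.022, -0.016, 0.708, -0.706]
contact_force: [3.0, -2.3, 17.7]
finger_gap: 0.0299
```

Run:
```python
from h import *
line([0.045,.0675],[.1132,.1145])
```

```text
15.75 [0.5142 0.3249 0.1176] [ 3.  -2.3 17.7] [-0.6  -0.41  0.01]
local [ 2.1 45.7]
rot [ 0.003  0.003 -0.008]
[0.21 0.44 0.07]
[ 0.21  0.32 -2.18]
```

Request:
drive_tool --travel '[[0.2, 0.42, -0.25], [0.2, 0.42, -0.5], [0.2, 0.42, -0.75], [0.2, 0.42, -1.0], [0.2, 0.42, -1.25], [0.2, 0.42, -1.5], [0.2, 0.42, -1.75], [0.2, 0.42, -2.0], [0.2, 0.42, -2.2], [0.2, 0.42, -2.2]]' --rotation '[[0, 0, -0.008], [0, 0, -0.008], [0, 0, -0.008], [0, 0, -0.008], [0, 0, -0.008], [0, 0, -0.008], [0, 0, -0.008], [0, 0, -0.008], [0, 0, -0.008], [0, 0, -0.008]]' --jaw '[255, 255, 255, 255, 255, 255, 255, 255, 255, 255]'

```text
time_s: 16.75
eef_pos: [0.5133, 0.3476, 0.1169]
tool_rot: [0.022, -0.016, 0.709, -0.705]
contact_force: [0.3, -0.5, 18.5]
finger_gap: 0.0296
```

Run:
```python
from h import *
line([0.0675,.09],[.1132,.1145])
p=snapshot("scene");save(p,'l0.png')
im=p['pixels'][230:370,215:385]; cv2.imwrite('pics/l.png',cv2.cvtColor(cv2.resize(im,None,fx=4,fy=4,interpolation=2)[:600],4))
```

```text
16.75 [0.5133 0.3476 0.1169] [ 0.3 -0.5 18.5] [-0.17 -0.26  0.07]
local [ 2.4 68.4]
rot [ 0.006  0.003 -0.009]
[0.25 0.37 0.1 ]
[ 0.24  0.25 -2.16]
```

View pics/l.png

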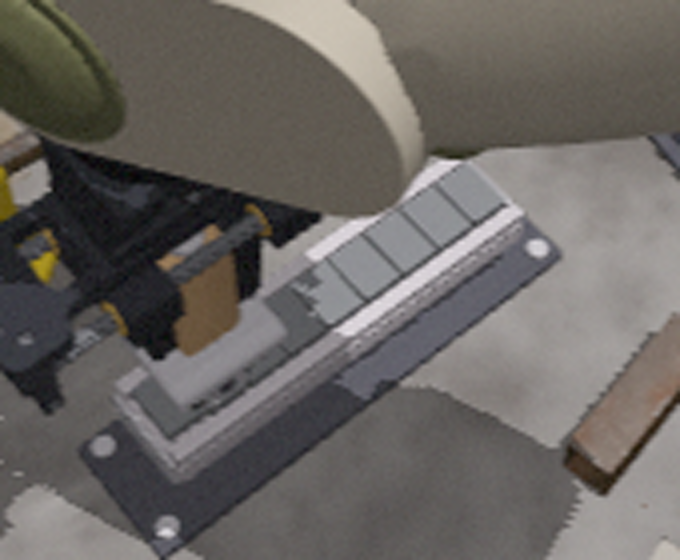

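Request:
drive_tool --travel '[[0.25, 0.42, -0.25], [0.25, 0.42, -0.5], [0.25, 0.42, -0.75], [0.25, 0.42, -1.0], [0.25, 0.42, -1.25], [0.25, 0.42, -1.5], [0.25, 0.42, -1.75], [0.25, 0.42, -2.0], [0.25, 0.42, -2.3], [0.25, 0.42, -2.3]]' --rotation '[[0.006, 0, -0.009], [0.006, 0, -0.009], [0.006, 0, -0.009], [0.006, 0, -0.009], [0.006, 0, -0.009], [0.006, 0, -0.009], [0.006, 0, -0.009], [0.006, 0, -0.009], [0.006, 0, -0.009], [0.006, 0, -0.009]]' --jaw '[255, 255, 255, 255, 255, 255, 255, 255, 255, 255]'

```text
time_s: 17.8
eef_pos: [0.512, 0.3717, 0.1163]
tool_rot: [0.022, -0.016, 0.708, -0.706]
contact_force: [1.8, 0.7, 17.8]
finger_gap: 0.0297
```

Run:
```python
from h import *
line([0.09,.0675],[.1132,.1145])
```

```text
17.8 [0.512  0.3717 0.1163] [ 1.8  0.7 17.8] [ 0.26 -0.31  0.07]
local [ 2.3 92.6]
rot [ 0.003  0.003 -0.009]
[0.24 0.3  0.26]
[0.24 0.17 2.51]
```

Request:
drive_tool --travel '[[0.2, 0.47, 0.4], [0.2, 0.47, 0.8], [0.2, 0.47, 1.2], [0.2, 0.47, 1.6], [0.2, 0.47, 2.0], [0.2, 0.47, 2.4], [0.2, 0.47, 2.8], [0.2, 0.47, 3.2], [0.2, 0.47, 3.6], [0.2, 0.47, 4.0]]' --rotation '[[0.003, 0, -0.009], [0.003, 0, -0.009], [0.003, 0, -0.009], [0.003, 0, -0.009], [0.003, 0, -0.009], [0.003, 0, -0.009], [0.003, 0, -0.009], [0.003, 0, -0.009], [0.003, 0, -0.009], [0.003, 0, -0.009]]' --jaw '[255, 255, 255, 255, 255, 255, 255, 255, 255, 255]'

```text
time_s: 18.8
eef_pos: [0.5146, 0.3332, 0.1163]
tool_rot: [0.022, -0.016, 0.709, -0.705]
contact_force: [-2.6, 3.2, 28.1]
finger_gap: 0.0292
```

Run:
```python
from h import *
line([0.0675],[.1145])
```

```text
18.8 [0.5146 0.3332 0.1163] [-2.6  3.2 28.1] [0.48 0.57 0.02]
local [ 2.9 54. ]
rot [ 0.005  0.003 -0.01 ]
[ 0.29  0.18 -1.35]
```

Request:
drive_tool --travel '[[0.45, 0.36, 0.4], [0.45, 0.35, 0.8], [0.45, 0.34, 1.2], [0.45, 0.33, 1.6], [0.45, 0.32, 2.0], [0.45, 0.31, 2.4], [0.45, 0.3, 2.8], [0.45, 0.3, 3.2], [0.45, 0.3, 3.6], [0.45, 0.3, 4.0]]' --rotation '[[0.005, 0, -0.01], [0.005, 0, -0.01], [0.005, 0, -0.01], [0.005, 0, -0.01], [0.005, 0, -0.01], [0.005, 0, -0.01], [0.005, 0, -0.01], [0.005, 0, -0.01], [0.005, 0, -0.01], [0.005, 0, -0.01]]' --jaw '[255, 255, 255, 255, 255, 255, 255, 255, 255, 255]'

```text
time_s: 19.8
eef_pos: [0.5151, 0.294, 0.1172]
tool_rot: [0.023, -0.015, 0.708, -0.706]
contact_force: [-0.3, 0.3, 23.6]
finger_gap: 0.0296
```

Run:
```python
from h import *
line([0.0],[.1145])
p=snapshot("scene");save(p,'m0.png')
im=p['pixels'][210:370,215:385]; cv2.imwrite('pics/m.png',cv2.cvtColor(cv2.resize(im,None,fx=4,fy=4,interpolation=2)[:600],4))
```

```text
19.8 [0.5151 0.294  0.1172] [-0.3  0.3 23.6] [ 0.2  -0.08  0.01]
local [ 1.5 14.8]
rot [ 0.003  0.003 -0.01 ]
[0.16 0.27 1.48]
```

View pics/m.png

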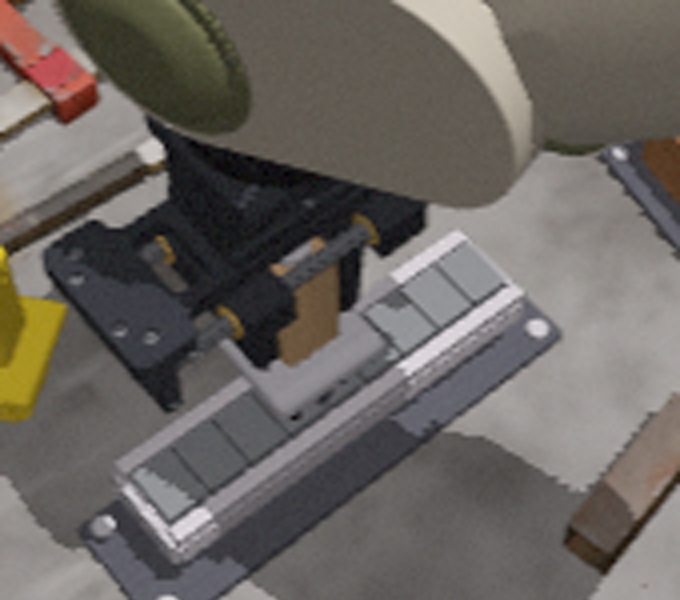

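Request:
drive_tool --travel '[[0.35, 0.38, 0.4], [0.35, 0.38, 0.8], [0.35, 0.39, 1.2], [0.35, 0.39, 1.6], [0.35, 0.4, 2.0], [0.35, 0.4, 2.4], [0.35, 0.41, 2.8], [0.35, 0.41, 3.2], [0.35, 0.42, 3.6], [0.35, 0.42, 4.0]]' --rotation '[[0.003, 0, -0.01], [0.003, 0, -0.01], [0.003, 0, -0.01], [0.003, 0, -0.01], [0.003, 0, -0.01], [0.003, 0, -0.01], [0.003, 0, -0.01], [0.003, 0, -0.01], [0.003, 0, -0.01], [0.003, 0, -0.01]]' --jaw '[255, 255, 255, 255, 255, 255, 255, 255, 255, 255]'

```text
time_s: 20.85
eef_pos: [0.5165, 0.2539, 0.1163]
tool_rot: [0.022, -0.016, 0.708, -0.706]
contact_force: [1.5, -0.0, 19.9]
finger_gap: 0.0298
```

Run:
```python
from h import *
line([0.0],[.1145])
```

```text
20.85 [0.5165 0.2539 0.1163] [ 1.5 -0.  19.9] [ 0.09 -0.16 -0.01]
local [  0.8 -25.3]
rot [ 0.002  0.002 -0.009]
[ 0.07  0.18 -2.53]
```

Request:
drive_tool --travel '[[0.2, 0.38, 0.4], [0.2, 0.4, 0.8], [0.2, 0.42, 1.2], [0.2, 0.43, 1.6], [0.2, 0.45, 2.0], [0.2, 0.47, 2.4], [0.2, 0.49, 2.8], [0.2, 0.51, 3.2], [0.2, 0.53, 3.6], [0.2, 0.55, 4.0]]' --rotation '[[0.002, 0, -0.009], [0.002, 0, -0.009], [0.002, 0, -0.009], [0.002, 0, -0.009], [0.002, 0, -0.009], [0.002, 0, -0.009], [0.002, 0, -0.009], [0.002, 0, -0.009], [0.002, 0, -0.009], [0.002, 0, -0.009]]' --jaw '[255, 255, 255, 255, 255, 255, 255, 255, 255, 255]'

```text
time_s: 21.85
eef_pos: [0.5184, 0.2141, 0.1136]
tool_rot: [0.021, -0.016, 0.707, -0.706]
contact_force: [-0.8, 0.8, 19.7]
finger_gap: 0.0294
```

Run:
```python
from h import *
line([-.09],[.1145])
```

```text
21.85 [0.5184 0.2141 0.1136] [-0.8  0.8 19.7] [0.01 0.39 0.03]
local [  0.7 -65.1]
rot [ 0.001  0.002 -0.007]
[ 0.08 -0.09  2.49]
```

Request:
drive_tool --travel '[[0.15, 0.3, 0.4], [0.15, 0.32, 0.8], [0.15, 0.34, 1.2], [0.15, 0.36, 1.6], [0.15, 0.38, 2.0], [0.15, 0.4, 2.4], [0.15, 0.42, 2.7], [0.15, 0.42, 2.7]]' --rotation '[[0.001, 0, -0.007], [0.001, 0, -0.007], [0.001, 0, -0.007], [0.001, 0, -0.007], [0.001, 0, -0.007], [0.001, 0, -0.007], [0.001, 0, -0.007], [0.001, 0, -0.007]]' --jaw '[255, 255, 255, 255, 255, 255, 255, 255]'

```text
time_s: 22.65
eef_pos: [0.5198, 0.1868, 0.1117]
tool_rot: [0.021, -0.017, 0.707, -0.707]
contact_force: [-2.4, -2.5, 18.2]
finger_gap: 0.0294
```

Run:
```python
from h import *
line([-.09],[.1145])
p=snapshot("scene");save(p,'n0.png')
im=p['pixels'][230:370,215:375]; cv2.imwrite('pics/n.png',cv2.cvtColor(cv2.resize(im,None,fx=5,fy=5,interpolation=2)[:600],4))
```

```text
22.65 [0.5198 0.1868 0.1117] [-2.4 -2.5 18.2] [-0.46  0.52 -0.02]
local [  0.7 -92.4]
rot [ 0.     0.002 -0.005]
[ 0.07 -0.28 -0.24]
```

View pics/n.png

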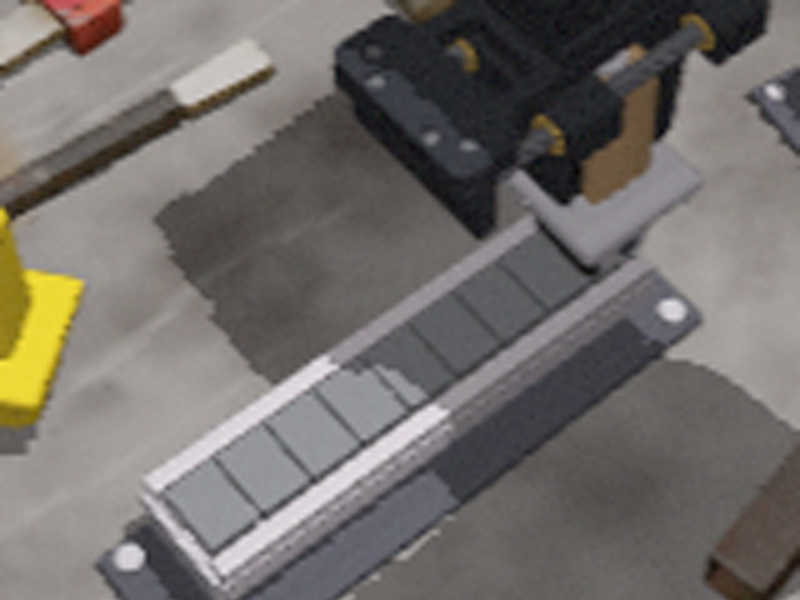

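Run:
```python
from h import *
go([.5123,.0181,.1927],-np.pi/2-.1158)
```

```text
travel cm [ 1.61 -8.1  16.81]
rotvec [ 0.0004  0.1691 -0.0053]
```

Request:
drive_tool --travel '[[0.1, -2.5, 0.2], [0.1, -6, 0.3], [0.5, -8.1, 4.5], [0.9, -8.1, 9], [1.2, -8.1, 13], [1.6, -8.1, 16.8], [1.6, -8.1, 16.8], [1.6, -8.1, 16.8]]' --rotation '[[0, 0, -0.005], [0, 0, -0.005], [0, 0.05, -0.005], [0, 0.1, -0.005], [0, 0.169, -0.005], [0, 0.169, -0.005], [0, 0.169, -0.005], [0, 0.169, -0.005]]' --jaw '[255, 255, 255, 255, 255, 255, 255, 255]'

```text
time_s: 23.5
eef_pos: [0.5121, 0.0178, 0.1921]
tool_rot: [-0.042, 0.041, 0.706, -0.706]
contact_force: [0.8, 0.2, -4.4]
finger_gap: 0.0298
```

Run:
```python
from h import *
import pickle
s,p,R=tool();print(s['eef_pos'],s['contact_force'],s['finger_gap'])
p=snapshot("scene");save(p,'o0.png');pickle.dump(p,open('s2.pkl','wb'))
b=snapshot("top");pickle.dump(b,open('t2.pkl','wb'))
im=p['pixels'][262:367,230:360]; cv2.imwrite('pics/o.png',cv2.cvtColor(cv2.resize(im,None,fx=6,fy=6,interpolation=2)[:600],4))
im=p['pixels'][150:270,350:470]; cv2.imwrite('pics/o2.png',cv2.cvtColor(cv2.resize(im,None,fx=5,fy=5,interpolation=2)[:600],4))
```

```text
[0.51212514 0.01779283 0.19206088] [ 0.78810864  0.22035199 -4.3787781 ] 0.029762298036269147
```

View pics/o.png

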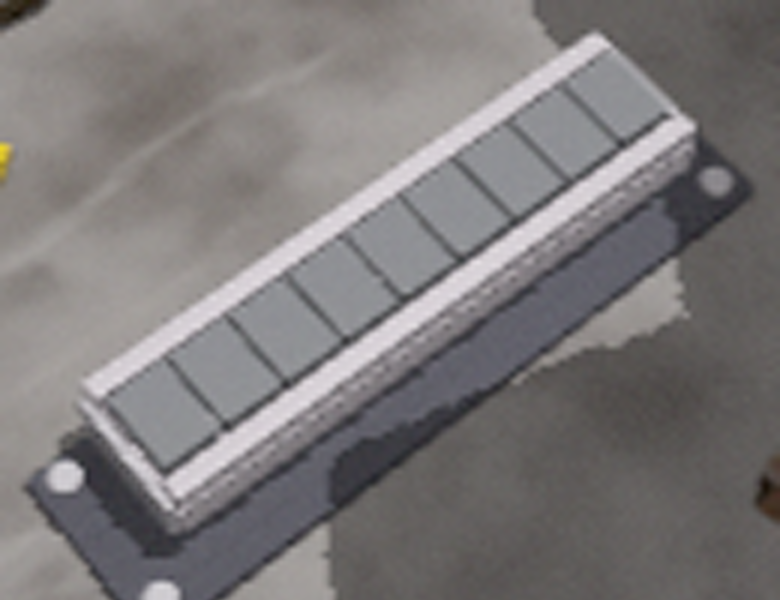

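View pics/o2.png

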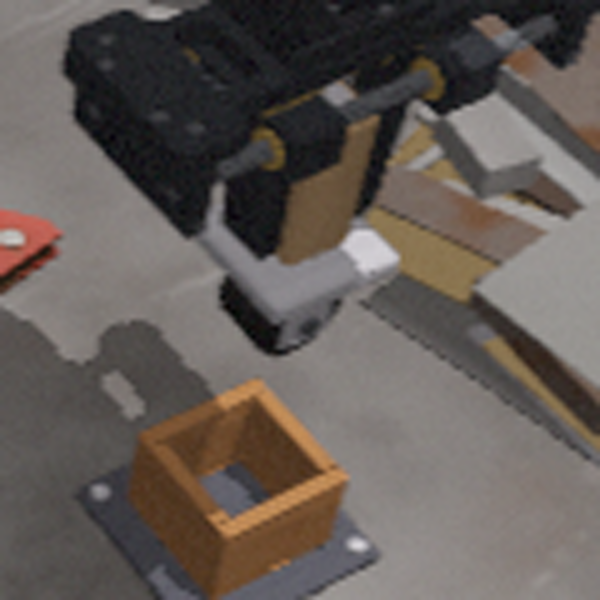

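Run:
```python
from h import *
import pickle
x0,y0,yaw=.5144,.2791,.0509
c,s=np.cos(yaw),np.sin(yaw)
for nm,fs in (('scene',('scene0.pkl','s2.pkl')),('top',('top0.pkl','t2.pkl'))):
  outs=[]
  for f in fs:
    p=pickle.load(open(f,'rb'))
    # rectify: out rows: x from +.03..-.03 ; cols y from +.11 .. -.11, 3px/mm
    xs=np.arange(.032,-.032,-.00033);ys=np.arange(.11,-.11,-.0003)
    X,Y=np.meshgrid(xs,ys,indexing='ij')
    W=np.stack([x0+c*X-s*Y,y0+s*X+c*Y,.061+.018*Y],-1).reshape(-1,3)
    C=W@np.array(p['R']).T+np.array(p['t'])
    u=(p['fx']*C[:,0]/C[:,2]+p['cx']).reshape(X.shape).astype(np.float32);v=(p['fy']*C[:,1]/C[:,2]+p['cy']).reshape(X.shape).astype(np.float32)
    outs.append(cv2.remap(p['pixels'],u,v,cv2.INTER_CUBIC))
  cv2.imwrite('pics/rect_%s.png'%nm,cv2.cvtColor(np.vstack(outs),4))
```

```text
(no output)
```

View pics/rect_scene.png

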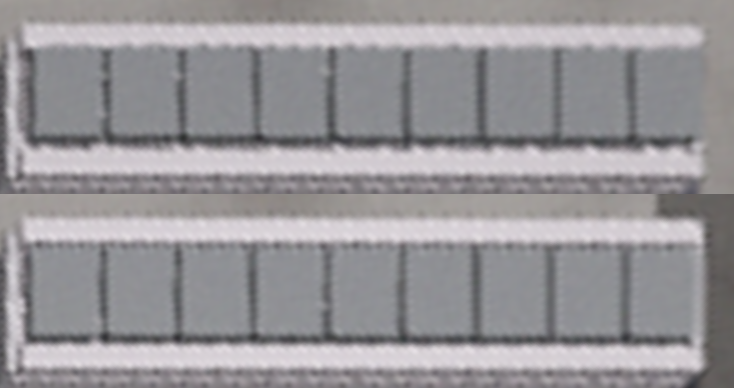

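View pics/rect_top.png

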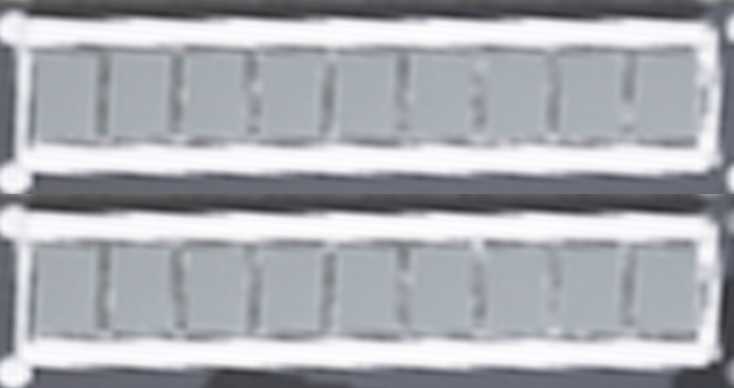

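```bash
cat > hts.py <<'E'
from h import *
import pickle,sys
x0,y0,yaw=.5144,.2791,.0509
c,s=np.cos(yaw),np.sin(yaw)
def rect(p):
    xs=np.arange(.026,-.026,-.0002);ys=np.arange(.105,-.105,-.0002)
    X,Y=np.meshgrid(xs,ys,indexing='ij')
    W=np.stack([x0+c*X-s*Y,y0+s*X+c*Y,.061+.018*Y],-1).reshape(-1,3)
    C=W@np.array(p['R']).T+np.array(p['t'])
    u=(p['fx']*C[:,0]/C[:,2]+p['cx']).reshape(X.shape).astype(np.float32);v=(p['fy']*C[:,1]/C[:,2]+p['cy']).reshape(X.shape).astype(np.float32)
    return xs,ys,cv2.remap(p['pixels'],u,v,cv2.INTER_LINEAR).mean(-1)
def feat(f):
    xs,ys,g=rect(pickle.load(open(f,'rb')));out=[]
    for k in range(9):
        yc=-.09+.0225*k; m=(abs(ys-yc+.001)<.007); pr=g[:,m].mean(1); 
        lo=(xs<-.010)&(xs>-.020); pl=pr[lo]; xl=xs[lo]; gi=np.median(pr[abs(xs)<.006])
        up=(xs>.009)&(xs<.022); pu=pr[up];xu=xs[up]
        wu=np.clip(gi-pu,0,None); 
        # near edge: first crossing from grey to dark (10% below)
        i=np.argmax(pl<gi*.88); ne=xl[i] if (pl<gi*.88).any() else np.nan
        # far edge: where rises above grey+15%
        j=np.where(pu<gi*1.1)[0]; fe=xu[j.min()] if len(j) else np.nan
        # lip near: bright crossing
        l=xl[np.argmax(pl>gi*1.2)] if (pl>gi*1.2).any() else np.nan
        # left(+y) boundary dark line
        yb=yc+.01125-.0005; mm=abs(ys-yb)<.004; pc=g[abs(xs)<.009][:,mm].mean(0); w=np.clip(np.median(pc)-3-pc,0,None); b=(w*ys[mm]).sum()/max(w.sum(),1e-6)-(yc+.01125)
        out.append([ne*1e3,fe*1e3,l*1e3,b*1e3])
    return np.array(out)
if __name__=='__main__':
    A=feat('scene0.pkl');B=feat(sys.argv[1]);np.set_printoptions(precision=1,suppress=True)
    print('cols: near edge, far edge, lip near, boundary  before|after|diff');print(np.hstack([A,B,B-A]))
E
python3 hts.py s2.pkl
```

```text
cols: near edge, far edge, lip near, boundary  before|after|diff
[[-12.6  15.4 -17.4  -0.6 -14.6  15.8 -18.6   1.3  -2.    0.4  -1.2   1.8]
 [-12.6  15.8 -17.6  -0.8 -14.4  15.8 -18.4   1.2  -1.8   0.   -0.8   2.1]
 [-12.4  15.6 -17.2  -0.5 -14.2  15.8 -18.4   1.   -1.8   0.2  -1.2   1.5]
 [-12.6  15.8 -17.4  -0.5 -14.2  15.8 -18.4   0.9  -1.6   0.   -1.    1.3]
 [-12.4  15.8 -17.4  -0.5 -14.2  16.  -18.2   0.7  -1.8   0.2  -0.8   1.1]
 [-12.6  15.6 -17.4  -0.6 -14.   16.  -18.2   0.6  -1.4   0.4  -0.8   1.1]
 [-12.2  16.4 -17.2  -0.7 -14.   16.  -18.    0.5  -1.8  -0.4  -0.8   1.2]
 [-12.   16.2 -17.4  -0.8 -14.   16.2 -18.    0.4  -2.    0.   -0.6   1.1]
 [-12.   16.2 -17.4  -0.4 -13.8  16.2 -18.    0.2  -1.8   0.   -0.6   0.6]]
```

Run:
```python
from h import *
line([-.088,-.088],[.14,.119])
```

```text
23.6 [0.5122 0.019  0.1923] [-0.1  0.2 -4.2] [ 0.06 -0.   -0.02]
local [ -15.4 -259.6]
rot [ 0.001 -0.166  0.001]
[  1.31   5.24 -17.18]
[  1.31   7.34 -17.18]
```

Request:
drive_tool --travel '[[0.4, 0, -4.3], [0.7, 0, -8.5], [1.0, 1, -12.8], [1.3, 3.5, -17.2], [1.3, 5.2, -17.2], [1.3, 6.6, -17.2], [1.3, 7.3, -17.2], [1.3, 7.3, -17.2], [1.3, 7.3, -17.2]]' --rotation '[[0, -0.05, 0], [0, -0.1, 0], [0, -0.15, 0], [0, -0.166, 0], [0, -0.166, 0], [0, -0.166, 0], [0, -0.166, 0], [0, -0.166, 0], [0, -0.166, 0]]' --jaw '[255, 255, 255, 255, 255, 255, 255, 255, 255]'

```text
time_s: 24.5
eef_pos: [0.5192, 0.1917, 0.12]
tool_rot: [0.018, -0.018, 0.707, -0.706]
contact_force: [-0.1, -0.1, -4.3]
finger_gap: 0.0297
```

Request:
drive_tool --travel '[[0, 0.1, 0], [0, 0.2, 0], [0, 0.2, 0]]' --rotation '[[0, 0, 0], [0, 0, 0], [0, 0, 0]]' --jaw '[255, 255, 255]'

```text
time_s: 24.8
eef_pos: [0.5194, 0.1916, 0.1183]
tool_rot: [0.018, -0.018, 0.707, -0.706]
contact_force: [0.3, -0.7, -2.8]
finger_gap: 0.0299
```

Request:
drive_tool --travel '[[0, -0.05, -0.5], [0, -0.05, -1.0], [0, -0.07, -1.5], [0, -0.07, -2.0], [0, -0.07, -2.5], [0, -0.07, -3.0], [0, -0.07, -3.5], [0, -0.07, -4.0], [0, -0.08, -4.3], [0, -0.08, -4.3]]' --rotation '[[0, 0, 0], [0, 0, 0], [0, 0, 0], [0, 0, 0], [0, 0, 0], [0, 0, 0], [0, 0, 0], [0, 0, 0], [0, 0, 0], [0, 0, 0]]' --jaw '[255, 255, 255, 255, 255, 255, 255, 255, 255, 255]'

```text
time_s: 25.8
eef_pos: [0.5173, 0.235, 0.1193]
tool_rot: [0.019, -0.018, 0.707, -0.706]
contact_force: [0.5, 0.7, -2.8]
finger_gap: 0.0297
```

Run:
```python
from h import *
line([0],[.12])
```

```text
25.8 [0.5173 0.235  0.1193] [ 0.5  0.7 -2.8] [ 0.07 -0.09  0.06]
local [  0.7 -44.2]
rot [ 0.001  0.    -0.002]
[ 0.07 -0.07 -4.42]
```

Request:
drive_tool --travel '[[0, 0, -0.5], [0, -0.02, -1.0], [0, -0.03, -1.5], [0, -0.04, -2.0], [0, -0.05, -2.5], [0, -0.06, -3.0], [0, -0.07, -3.5], [0, -0.08, -4.0], [0, -0.1, -4.5], [0, -0.1, -4.5]]' --rotation '[[0, 0, 0], [0, 0, 0], [0, 0, 0], [0, 0, 0], [0, 0, 0], [0, 0, 0], [0, 0, 0], [0, 0, 0], [0, 0, 0], [0, 0, 0]]' --jaw '[255, 255, 255, 255, 255, 255, 255, 255, 255, 255]'

```text
time_s: 26.8
eef_pos: [0.5149, 0.2806, 0.1203]
tool_rot: [0.019, -0.018, 0.707, -0.706]
contact_force: [1.8, 0.5, -1.4]
finger_gap: 0.0296
```

Run:
```python
from h import *
line([0.045],[.12])
```

```text
26.8 [0.5149 0.2806 0.1203] [ 1.8  0.5 -1.4] [ 0.08 -0.27  0.07]
local [0.6 1.4]
rot [ 0.002  0.001 -0.002]
[ 0.05  0.04 -4.36]
```

Request:
drive_tool --travel '[[0, 0, -0.5], [0, -0.02, -1.0], [0, -0.03, -1.5], [0, -0.04, -2.0], [0, -0.05, -2.5], [0, -0.06, -3.0], [0, -0.07, -3.5], [0, -0.08, -4.0], [0, -0.1, -4.4], [0, -0.1, -4.4]]' --rotation '[[0, 0, 0], [0, 0, 0], [0, 0, 0], [0, 0, 0], [0, 0, 0], [0, 0, 0], [0, 0, 0], [0, 0, 0], [0, 0, 0], [0, 0, 0]]' --jaw '[255, 255, 255, 255, 255, 255, 255, 255, 255, 255]'

```text
time_s: 27.8
eef_pos: [0.5124, 0.3251, 0.1213]
tool_rot: [0.019, -0.018, 0.708, -0.706]
contact_force: [1.7, 0.4, -1.4]
finger_gap: 0.0298
```

Request:
drive_tool --travel '[[0, 0, -0.5], [0, -0.02, -1.0], [0, -0.03, -1.5], [0, -0.04, -2.0], [0, -0.05, -2.5], [0, -0.06, -3.0], [0, -0.07, -3.5], [0, -0.08, -4.0], [0, -0.1, -4.5], [0, -0.1, -4.5]]' --rotation '[[0, 0, 0], [0, 0, 0], [0, 0, 0], [0, 0, 0], [0, 0, 0], [0, 0, 0], [0, 0, 0], [0, 0, 0], [0, 0, 0], [0, 0, 0]]' --jaw '[255, 255, 255, 255, 255, 255, 255, 255, 255, 255]'

```text
time_s: 28.8
eef_pos: [0.5099, 0.3707, 0.1223]
tool_rot: [0.019, -0.018, 0.708, -0.706]
contact_force: [1.4, 0.1, -1.2]
finger_gap: 0.0295
```

Run:
```python
from h import *
line([0.09],[.12])
```

```text
28.8 [0.5099 0.3707 0.1223] [ 1.4  0.1 -1.2] [ 0.08 -0.15 -0.03]
local [ 0.1 91.7]
rot [ 0.002  0.002 -0.001]
[0.01 0.23 0.17]
```

Request:
drive_tool --travel '[[0, 0.25, 0], [0, 0.5, 0.1], [0, 0.75, 0.2], [0, 0.9, 0.4], [0, 0.95, 0.6], [0, 0.95, 0.8]]' --rotation '[[0, 0, 0], [0, 0, 0], [0, 0, 0], [0, 0, 0], [0, 0, 0], [0, 0, 0]]' --jaw '[255, 255, 255, 255, 255, 255]'

```text
time_s: 29.4
eef_pos: [0.5112, 0.3636, 0.1161]
tool_rot: [0.021, -0.016, 0.709, -0.705]
contact_force: [-2.4, 0.9, 19.2]
finger_gap: 0.0297
```

Run:
```python
from h import *
line([0.045],[.113])
```

```text
29.4 [0.5112 0.3636 0.1161] [-2.4  0.9 19.2] [ 0.27  0.61 -0.03]
local [ 1.1 84.5]
rot [ 0.005  0.002 -0.007]
[0.12 0.29 3.95]
```

Request:
drive_tool --travel '[[0.15, 0.38, 0.4], [0.15, 0.38, 0.8], [0.15, 0.38, 1.2], [0.15, 0.38, 1.6], [0.15, 0.38, 2.0], [0.15, 0.38, 2.4], [0.15, 0.38, 2.8], [0.15, 0.37, 3.2], [0.15, 0.36, 3.6], [0.15, 0.35, 4.0]]' --rotation '[[0.004, 0, -0.007], [0.004, 0, -0.007], [0.004, 0, -0.007], [0.004, 0, -0.007], [0.004, 0, -0.007], [0.004, 0, -0.007], [0.004, 0, -0.007], [0.004, 0, -0.007], [0.004, 0, -0.007], [0.004, 0, -0.007]]' --jaw '[255, 255, 255, 255, 255, 255, 255, 255, 255, 255]'

```text
time_s: 30.4
eef_pos: [0.513, 0.3245, 0.1168]
tool_rot: [0.021, -0.017, 0.709, -0.705]
contact_force: [-5.5, 1.5, 26.5]
finger_gap: 0.0297
```

Run:
```python
from h import *
line([0.0],[.1133])
```

```text
30.4 [0.513  0.3245 0.1168] [-5.5  1.5 26.5] [ 0.32  1.11 -0.03]
local [ 0.9 45.4]
rot [ 0.005  0.002 -0.006]
[0.1  0.33 4.54]
```

Request:
drive_tool --travel '[[0.15, 0.39, 0.4], [0.15, 0.38, 0.8], [0.15, 0.37, 1.2], [0.15, 0.36, 1.6], [0.15, 0.36, 2.0], [0.15, 0.35, 2.4], [0.15, 0.35, 2.8], [0.15, 0.36, 3.3], [0.15, 0.37, 3.8], [0.15, 0.38, 4.3]]' --rotation '[[0.004, 0, -0.006], [0.004, 0, -0.006], [0.004, 0, -0.006], [0.004, 0, -0.006], [0.004, 0, -0.006], [0.004, 0, -0.006], [0.004, 0, -0.006], [0.004, 0, -0.006], [0.004, 0, -0.006], [0.004, 0, -0.006]]' --jaw '[255, 255, 255, 255, 255, 255, 255, 255, 255, 255]'

```text
time_s: 31.4
eef_pos: [0.5146, 0.2822, 0.1169]
tool_rot: [0.021, -0.017, 0.708, -0.705]
contact_force: [-5.9, 0.2, 28.9]
finger_gap: 0.0298
```

Run:
```python
from h import *
line([-.045],[.112])
```

```text
31.4 [0.5146 0.2822 0.1169] [-5.9  0.2 28.9] [ 0.22  1.44 -0.02]
local [0.4 3.1]
rot [ 0.004  0.002 -0.006]
[0.05 0.47 4.81]
```

Request:
drive_tool --travel '[[0.05, 0.36, 0.4], [0.05, 0.36, 0.8], [0.05, 0.37, 1.2], [0.05, 0.38, 1.6], [0.05, 0.39, 2.0], [0.05, 0.4, 2.4], [0.05, 0.41, 2.8], [0.05, 0.42, 3.3], [0.05, 0.44, 3.8], [0.05, 0.46, 4.3]]' --rotation '[[0.004, 0, -0.006], [0.004, 0, -0.006], [0.004, 0, -0.006], [0.004, 0, -0.006], [0.004, 0, -0.006], [0.004, 0, -0.006], [0.004, 0, -0.006], [0.004, 0, -0.006], [0.004, 0, -0.006], [0.004, 0, -0.006]]' --jaw '[255, 255, 255, 255, 255, 255, 255, 255, 255, 255]'

```text
time_s: 32.4
eef_pos: [0.5167, 0.2394, 0.1152]
tool_rot: [0.02, -0.018, 0.707, -0.706]
contact_force: [-6.0, -0.3, 22.5]
finger_gap: 0.0295
```

Run:
```python
from h import *
line([-.09],[.109])
```

```text
32.4 [0.5167 0.2394 0.1152] [-6.  -0.3 22.5] [0.02 1.39 0.07]
local [  0.3 -39.7]
rot [ 0.001  0.002 -0.003]
[0.04 0.62 5.03]
```

Request:
drive_tool --travel '[[0, 0.37, 0.5], [0, 0.39, 1.0], [0, 0.42, 1.5], [0, 0.44, 2.0], [0, 0.47, 2.5], [0, 0.5, 3.0], [0, 0.53, 3.5], [0, 0.56, 4.0], [0, 0.6, 4.6], [0, 0.63, 5.2]]' --rotation '[[0.001, 0, -0.003], [0.001, 0, -0.003], [0.001, 0, -0.003], [0.001, 0, -0.003], [0.001, 0, -0.003], [0.001, 0, -0.003], [0.001, 0, -0.003], [0.001, 0, -0.003], [0.001, 0, -0.003], [0.001, 0, -0.003]]' --jaw '[255, 255, 255, 255, 255, 255, 255, 255, 255, 255]'

```text
time_s: 33.4
eef_pos: [0.5195, 0.1873, 0.1112]
tool_rot: [0.02, -0.018, 0.707, -0.707]
contact_force: [-5.7, -0.4, 19.9]
finger_gap: 0.0298
```

Run:
```python
from h import *
line([-.09],[.109])
go([.5121,.0178,.1921],-np.pi/2-.1158)
```

```text
33.4 [0.5195 0.1873 0.1112] [-5.7 -0.4 19.9] [-0.14  1.24  0.09]
local [  0.5 -91.9]
rot [ 0.001  0.003 -0.002]
[ 0.05  0.22 -0.19]
travel cm [ 1.63 -8.1  16.88]
rotvec [ 0.0007  0.1692 -0.002 ]
```

Request:
drive_tool --travel '[[0, -2.5, 0.2], [0.1, -6, 0.3], [0.5, -8.1, 4.5], [0.9, -8.1, 9], [1.2, -8.1, 13], [1.6, -8.1, 16.9], [1.6, -8.1, 16.9], [1.6, -8.1, 16.9], [1.6, -8.1, 16.9]]' --rotation '[[0, 0, -0.002], [0, 0, -0.002], [0, 0.05, -0.002], [0, 0.1, -0.002], [0, 0.169, -0.002], [0, 0.169, -0.002], [0, 0.169, -0.002], [0, 0.169, -0.002], [0, 0.169, -0.002]]' --jaw '[255, 255, 255, 255, 255, 255, 255, 255, 255]'

```text
time_s: 34.3
eef_pos: [0.5121, 0.0184, 0.1917]
tool_rot: [-0.041, 0.04, 0.706, -0.705]
contact_force: [-0.7, 0.8, -4.2]
finger_gap: 0.0295
```

```bash
python3 - <<'E'
from h import *
import pickle
go([.5120,.0180,.1927],-np.pi/2-.1158)
s,p,R=tool();print(s['eef_pos'],s['contact_force'],s['torque'],s['finger_gap'])
p=snapshot("scene");pickle.dump(p,open('s3.pkl','wb'))
im=p['pixels'][175:230,380:440]; cv2.imwrite('pics/q.png',cv2.cvtColor(cv2.resize(im,None,fx=9,fy=9,interpolation=2),4))
E
python3 hts.py s3.pkl
```

```text
travel cm [ 0.   -0.1   0.04]
rotvec [0.0012 0.0008 0.0011]
[0.51206292 0.01837514 0.19173218] [-0.68980362  0.81691128 -4.16156239] [ 0.076686   -0.02742914 -0.00891684] 0.029502823881186666
cols: near edge, far edge, lip near, boundary  before|after|diff
[[-12.6  15.4 -17.4  -0.6 -14.6  15.8 -18.6   1.3  -2.    0.4  -1.2   1.9]
 [-12.6  15.8 -17.6  -0.8 -14.4  15.8 -18.4   1.2  -1.8   0.   -0.8   2.1]
 [-12.4  15.6 -17.2  -0.5 -14.2  15.8 -18.4   1.   -1.8   0.2  -1.2   1.5]
 [-12.6  15.8 -17.4  -0.5 -14.2  15.8 -18.4   0.9  -1.6   0.   -1.    1.3]
 [-12.4  15.8 -17.4  -0.5 -14.2  16.  -18.2   0.7  -1.8   0.2  -0.8   1.1]
 [-12.6  15.6 -17.4  -0.6 -14.   16.  -18.2   0.6  -1.4   0.4  -0.8   1.2]
 [-12.2  16.4 -17.2  -0.7 -14.2  16.  -18.    0.5  -2.   -0.4  -0.8   1.2]
 [-12.   16.2 -17.4  -0.8 -14.   16.2 -18.    0.3  -2.    0.   -0.6   1.1]
 [-12.   16.2 -17.4  -0.4 -14.   16.  -18.    0.2  -2.   -0.2  -0.6   0.6]]
```

View pics/q.png

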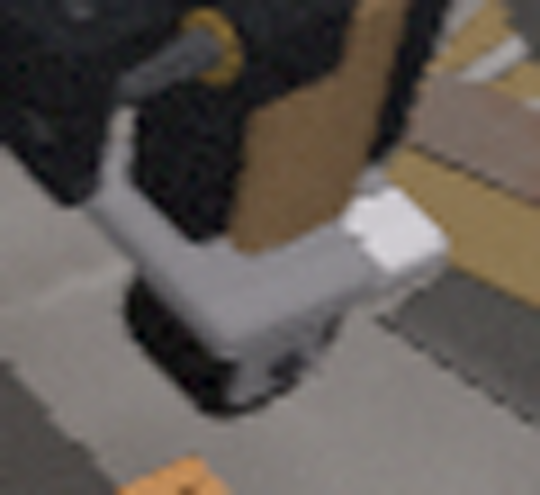

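Request:
drive_tool --travel '[[0, 3, 0.04], [0, 6, 0.04], [0, 8.5, 0.04], [0, 10.5, 0.04], [0, 11.5, 0.04], [0, 11.8, 0.04], [0, 11.8, 0.04]]' --rotation '[[0.001, 0, 0.001], [0.001, 0, 0.001], [0.001, 0, 0.001], [0.001, 0, 0.001], [0.001, 0, 0.001], [0.001, 0, 0.001], [0.001, 0, 0.001]]' --jaw '[255, 255, 255, 255, 255, 255, 255]'

```text
time_s: 35.05
eef_pos: [0.5123, 0.0187, 0.0741]
tool_rot: [-0.04, 0.04, 0.706, -0.706]
contact_force: [-0.1, -0.4, -3.6]
finger_gap: 0.0295
```

Request:
drive_tool --travel '[[0, 0.1, 0], [0, 0.2, 0], [0, 0.25, 0], [0, 0.25, 0]]' --rotation '[[0, 0, 0], [0, 0, 0], [0, 0, 0], [0, 0, 0]]' --jaw '[255, 255, 255, 255]'

```text
time_s: 35.45
eef_pos: [0.5124, 0.0187, 0.0718]
tool_rot: [0.04, -0.041, -0.706, 0.706]
contact_force: [0.5, 1.0, -4.0]
finger_gap: 0.0297
```

Run:
```python
from h import *
go([.5118,.0180,.0699],-np.pi/2-.1158)
s,p,R=tool();print(s['eef_pos'],s['contact_force'],s['torque'],s['finger_gap'])
p=snapshot("scene")
im=p['pixels'][200:290,350:440]; cv2.imwrite('pics/r.png',cv2.cvtColor(cv2.resize(im,None,fx=6,fy=6,interpolation=2),4))
```

```text
travel cm [0.05 0.19 0.07]
rotvec [ 0.      0.0021 -0.001 ]
[0.51235561 0.01865276 0.07183283] [ 0.473976    1.01049271 -3.95782891] [-0.00529177 -0.00869511  0.00180428] 0.02966160364880755
```

View pics/r.png

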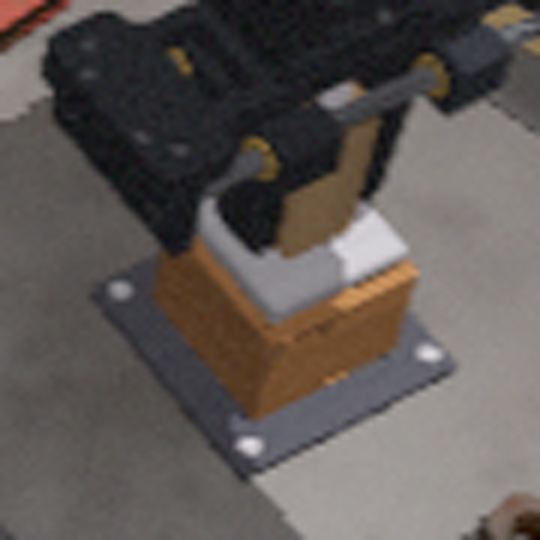

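The roller is in the well, about 2 mm above its seat. I'll lower it the rest of the way gently.

Request:
drive_tool --travel '[[0.05, 0.1, 0.07], [0.05, 0.15, 0.07], [0.05, 0.19, 0.07], [0.05, 0.19, 0.07]]' --rotation '[[0, 0, 0], [0, 0, 0], [0, 0, 0], [0, 0, 0]]' --jaw '[255, 255, 255, 255]'

```text
time_s: 35.9
eef_pos: [0.5117, 0.018, 0.0699]
tool_rot: [0.04, -0.04, -0.706, 0.706]
contact_force: [-0.9, 0.2, -2.2]
finger_gap: 0.0297
```

Request:
drive_tool --travel '[[0, 0.1, 0], [0, 0.1, 0]]' --rotation '[[0, 0, 0], [0, 0, 0]]' --jaw '[255, 255]'

```text
time_s: 36.1
eef_pos: [0.5117, 0.018, 0.0699]
tool_rot: [0.04, -0.041, -0.706, 0.706]
contact_force: [-4.1, 0.8, 7.2]
finger_gap: 0.0297
```

Request:
drive_tool --travel '[[0, 0, 0], [0, 0, 0], [0, 0, 0], [0, 0, 0], [0, 0, 0], [0, 0, 0], [0, 0, 0]]' --rotation '[[0, 0, 0], [0, 0, 0], [0, 0, 0], [0, 0, 0], [0, 0, 0], [0, 0, 0], [0, 0, 0]]' --jaw '[255, 150, 100, 50, 0, 0, 0]'

```text
time_s: 36.8
eef_pos: [0.5118, 0.018, 0.0699]
tool_rot: [0.04, -0.041, -0.706, 0.706]
contact_force: [0.3, -0.3, 0.0]
finger_gap: 0.0743
```

Request:
drive_tool --travel '[[0, -1, 0], [0, -3, 0], [0, -6, 0], [0, -9, 0], [0, -12, 0], [0, -14, 0], [3, -15, 5], [6, -15, 10], [9, -15, 15], [9, -15, 15]]' --rotation '[[0, 0, 0], [0, 0, 0], [0, 0, 0], [0, 0, 0], [0, 0, 0], [0, 0, 0], [0, 0, 0], [0, 0, 0], [0, 0, 0], [0, 0, 0]]' --jaw '[0, 0, 0, 0, 0, 0, 0, 0, 0, 0]'

```text
time_s: 37.8
eef_pos: [0.4032, -0.1225, 0.2206]
tool_rot: [0.04, -0.042, -0.706, 0.706]
contact_force: [0.8, -0.0, 0.6]
finger_gap: 0.0879
```

```bash
python3 - <<'E'
from h import *
import pickle
s,p,R=tool();print(s['time_s'],s['eef_pos'],s['contact_force'],s['finger_gap'])
a=snapshot("scene");pickle.dump(a,open('s4.pkl','wb'));save(a,'v.png')
b=snapshot("top");pickle.dump(b,open('t4.pkl','wb'));save(b,'v2.png')
A=pickle.load(open('scene0.pkl','rb'))
f=lambda p:cv2.resize(p['pixels'][205:285,355:435],(400,400),interpolation=2)
cv2.imwrite('pics/w.png',cv2.cvtColor(np.hstack([f(A),f(a)]),4))
E
python3 hts.py s4.pkl
```

```text
37.8 [ 0.40318596 -0.12248324  0.22064448] [ 0.7655622  -0.02496589  0.60803984] 0.0878812108628362
cols: near edge, far edge, lip near, boundary  before|after|diff
[[-12.6  15.4 -17.4  -0.6 -14.6  15.8 -18.6   1.3  -2.    0.4  -1.2   1.8]
 [-12.6  15.8 -17.6  -0.8 -14.4  15.8 -18.4   1.2  -1.8   0.   -0.8   2.1]
 [-12.4  15.6 -17.2  -0.5 -14.2  15.8 -18.4   1.   -1.8   0.2  -1.2   1.5]
 [-12.6  15.8 -17.4  -0.5 -14.2  16.  -18.4   0.8  -1.6   0.2  -1.    1.3]
 [-12.4  15.8 -17.4  -0.5 -14.2  16.  -18.2   0.7  -1.8   0.2  -0.8   1.1]
 [-12.6  15.6 -17.4  -0.6 -14.   16.  -18.2   0.6  -1.4   0.4  -0.8   1.2]
 [-12.2  16.4 -17.2  -0.7 -14.2  16.  -18.    0.5  -2.   -0.4  -0.8   1.2]
 [-12.   16.2 -17.4  -0.8 -14.   16.  -18.    0.4  -2.   -0.2  -0.6   1.1]
 [-12.   16.2 -17.4  -0.4 -13.8  16.2 -18.    0.2  -1.8   0.   -0.6   0.6]]
```

View pics/w.png

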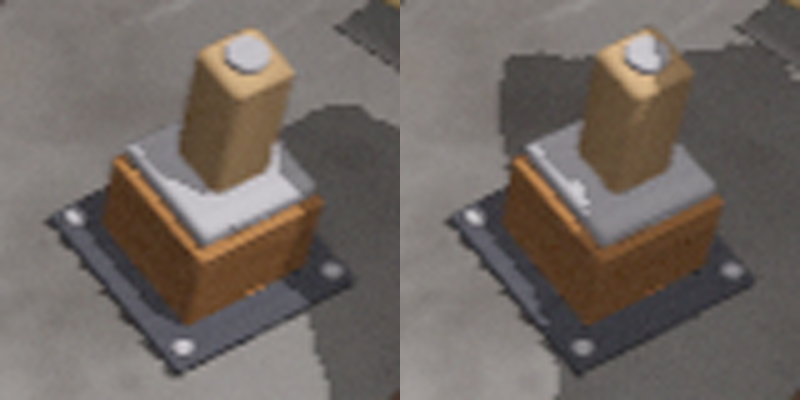

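View pics/v2.png

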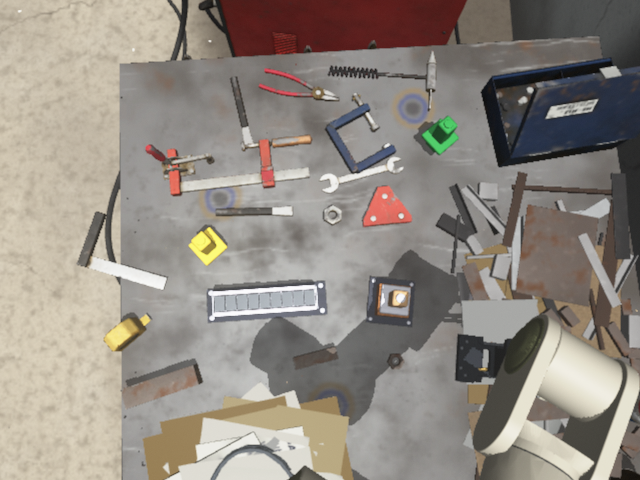

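The roller sits exactly as at the start, and the bystanders have not moved. After rolling, the section edges form one straight line. I'll hand in the job.

```bash
python3 -c "
from plant import *
print(finish_job())"
```

```text
the job is handed in; nothing more can be done
None
```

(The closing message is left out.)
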